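Isolate the bench shaker and wedge the spring clips off its deck rods

TASK

The bench shaker is due for cleaning: first swing the red isolator handle round to off so that its padlock hole lines up with the hole in the fixed hasp. Then, with the forked wedge slid along the shaker's top under the clip, ease each spring clip up past the barbs of its rod, the gripper itself never touching a clip that is still snapped on, and collect all the clips in the blue tray. Lay the wedge flat back on its mat and leave the handle lined up and the jar, dishes and marker undisturbed.

Things in the scene. Friction and masses are not known exactly. Their poses are not given: they have to be found in the camera images.
- shaker: Low white bench shaker, fixed. Origin under the centre of its white part, on the bench; x points away from the robot, y along its row of rods, z up. Flat white and aluminium top 45 mm above the bench, 170 (x) by 310 (y) mm; a blue part behind it, 50 mm high, reaches x = 147. Steel rods stand upright at x = 0, y = -112.5, -37.5, 37.5 and 112.5 mm (seat0 to seat3).
- seat0 (a point): On the axis of the rod at shaker y = -112.5 mm, at the top of its collar, 52 mm above the bench; shaker's axes. Heights from the shaker's top: collar (radius 10.5 mm) to 7 mm, rod (radius 6) above, barbs on its +y and -y sides from 11 to 19.5 mm (8.3 mm from the axis at 16), plain tip (radius 5) to 36 mm. clip0, if present, starts snapped on here.
- seat1 (a point): On the axis of the rod at shaker y = -37.5 mm, at the top of its collar, 52 mm above the bench; shaker's axes. Heights from the shaker's top: collar (radius 10.5 mm) to 7 mm, rod (radius 6) above, barbs on its +y and -y sides from 11 to 19.5 mm (8.3 mm from the axis at 16), plain tip (radius 5) to 36 mm. clip1, if present, starts snapped on here.
- seat2 (a point): On the axis of the rod at shaker y = 37.5 mm, at the top of its collar, 52 mm above the bench; shaker's axes. Heights from the shaker's top: collar (radius 10.5 mm) to 7 mm, rod (radius 6) above, barbs on its +y and -y sides from 11 to 19.5 mm (8.3 mm from the axis at 16), plain tip (radius 5) to 36 mm. clip2, if present, starts snapped on here.
- seat3 (a point): On the axis of the rod at shaker y = 112.5 mm, at the top of its collar, 52 mm above the bench; shaker's axes. Heights from the shaker's top: collar (radius 10.5 mm) to 7 mm, rod (radius 6) above, barbs on its +y and -y sides from 11 to 19.5 mm (8.3 mm from the axis at 16), plain tip (radius 5) to 36 mm. clip3, if present, starts snapped on here.
- clip0: Spring clip, 56 g, may be absent. Origin: underside, on the rod's axis; at seat0 with the shaker's axes while snapped on. Two sprung brass jaws 4 mm thick, x -18 to 26, y 6.3 to 22 mm each side; neck x -28 to -8, y +-8, with red tab to grip: x -28 to -14, y +-7, z 4 to 28. Raised 8 mm (about 10 N) the jaws pass the barbs and close; it then rests loose 10 mm above its seat.
- clip1: Spring clip, 56 g, may be absent. Origin: underside, on the rod's axis; at seat1 with the shaker's axes while snapped on. Two sprung brass jaws 4 mm thick, x -18 to 26, y 6.3 to 22 mm each side; neck x -28 to -8, y +-8, with red tab to grip: x -28 to -14, y +-7, z 4 to 28. Raised 8 mm (about 10 N) the jaws pass the barbs and close; it then rests loose 10 mm above its seat.
- clip2: Spring clip, 56 g, may be absent. Origin: underside, on the rod's axis; at seat2 with the shaker's axes while snapped on. Two sprung brass jaws 4 mm thick, x -18 to 26, y 6.3 to 22 mm each side; neck x -28 to -8, y +-8, with red tab to grip: x -28 to -14, y +-7, z 4 to 28. Raised 8 mm (about 10 N) the jaws pass the barbs and close; it then rests loose 10 mm above its seat.
- clip3: Spring clip, 56 g, may be absent. Origin: underside, on the rod's axis; at seat3 with the shaker's axes while snapped on. Two sprung brass jaws 4 mm thick, x -18 to 26, y 6.3 to 22 mm each side; neck x -28 to -8, y +-8, with red tab to grip: x -28 to -14, y +-7, z 4 to 28. Raised 8 mm (about 10 N) the jaws pass the barbs and close; it then rests loose 10 mm above its seat.
- wedge: Yellow and orange forked wedge, 120 g. Origin: flat underside, below the handle's middle; x to the prong tips, z up. Handle x -38 to 36, y +-8, z 0 to 36 mm; cross-piece x 24 to 36, y +-22, 20 high. Two prongs at y 12.5 to 22 each side: 20 mm high from x = 34 to 78, sloping to 3 mm at x = 120. Slid on the shaker's top along its +x, astride a rod, to 71 mm (not under 66) short of the rod, it frees the clip.
- mat: Black rubber mat, fixed, 110 (x) by 210 (y) by 3 mm; origin at the centre of its underside on the bench. The wedge starts on it with its prongs pointing roughly along the mat's +y.
- isolator: Grey isolator box, fixed, 130 x 130 x 45 mm, origin at the centre of its underside; the red handle turns on its top about an upright axis through the centre.
- isolator_handle (a joint): Handle angle in rad, 0 = on, grows counter-clockwise seen from above, end stop at 1.75; off, with the padlock holes in line, is 1.45. Friction holds it where it is left; about 2 N at the knob turns it. It starts between 0 and 0.25.
- handle_knob (a point): Axis of the upright round red knob at the handle's end, radius 9 mm, 60 mm from the pivot; it stands 52 to 90 mm above the bench and this point is 75 mm above it.
- handle_eye (a point): Centre of the padlock hole (9 mm) in the red eye on the handle's other end, 40 mm from the pivot, 60 mm above the bench.
- hasp_eye (a point): Centre of the padlock hole (9 mm) in the fixed steel eye on the box, 40 mm from the pivot, just under the path of the red eye.
- pivot (a point): Point on the handle's upright turning axis, 75 mm above the bench.
- tray: Blue open parts tray, loose, 0.5 kg, 200 (x) by 140 (y) by 35 mm, walls and floor 4 mm; origin at the centre of its underside.
- bottle: White jar, 56 mm across, 110 mm tall, a bystander to leave alone; origin at the centre of its underside.
- dishes: Stack of two reddish culture dishes, 90 mm across, 30 mm tall, a bystander to leave alone; origin at the centre of its underside.
- marker: White and blue marker pen lying on the bench, 120 mm long, 16 mm thick, a bystander to leave alone; origin at its underside 50 mm from the white end, x along the pen.
There are look-alikes about, which are no part of the job. Leave any black look-alike of the clip3 alone. Leave any black look-alike of the clip1 alone.

How it is judged:
By the outcome, as a careful person would: the job done as asked, in the order asked, and still so for the second after the job is handed in, with the robot touching nothing.
Of clip0, clip1, clip2, clip3 only 2 to 3 are there at a start; the rules pass over those that are not, and their reading is None.
At some moment in a run one of wedge, tray may be knocked a few centimetres aside while the robot is not near it.
It also fails if it takes over 210 s, if anything falls off the work surface, if the arm or the gripper's body presses on something with over 40 N, if the wrist force passes 120 N, or if a joint passes its speed limit or range.

ROBOT

A 6-joint arm with a two-finger parallel gripper is mounted at the origin on the work surface. World frame = base frame: x ahead of the robot, y to its left, z up, the work surface at z = 0. Lengths are in mm, angles in degrees, forces in N, time in s.
With the tool pointing down it reaches from about 300 to 850 mm from the base axis. Payload 4.2 kg.
Tool frame: the origin (TCP) lies between the finger pads; the fingertips stand 19 mm ahead of it and the grasp point (between the pads) is the TCP (env.tips_ahead is the distance from the TCP to the fingertips, in mm); z points along the fingers, y is the direction in which the jaws open and shut (so a half turn about z gives the same grasp; the last joint's range is limited). The gripper opens to 91 mm and grips with 3 to 60 N. Pads are 32 mm wide; open, the fingers measure 118 mm over their backs; the gripper's body (76 mm by 178 mm) begins 60 mm behind the grasp point.
Start: joints at [62.682, 18.312, 89.639, -0, 72.044, -1.146], TCP at [253.624, 516.058, 232.976] pointing down, gripper open.
Joint ranges: [-177.97, 177.97], [-48.28, 115.42], [12.27, 149.76], [-77.06, 257.06], [2.81, 150.46], [-146.56, 146.56]. Speed limits (degrees/s): [147.25, 147.25, 180, 180, 180, 180].

INTERFACE

Orientations are given as [roll, pitch, yaw] about the fixed x, y, z axes, in that order (R = Rz(yaw) Ry(pitch) Rx(roll)).
In Python, from workcell import telemetry, viewer, job_done, env gives the robot as it stands. The module is installed in compiled form; this text tells all that it offers.
- The arm moves only by the shell command python3 -m jog 'ROWS' [FORCE]. ROWS is JSON, a list of rows, each a list of 3 entries, a list of its own where there are three numbers: the shift along the tool's x, y, z in cm, then the turn about the tool's z in degrees, then the opening, from 0 (shut) to 1 (fully open). A call has 1 to 10 rows; each row shifts and turns the pose as measured when the row begins, along the tool's axes as they then stand; what a row does not reach is not made up. A row lasts 1/8 s, in which the tool goes at most 62.5 mm and 10.7 degrees, less where a joint would pass 70% of its speed; a pose out of reach is approached as far as the arm can. A call is refused whole if a number of a shift passes 6.25 or a number of a turn 10.7, either way. A call with a gripper value outside its range is refused whole. The fingers move at their own pace and stop on an object; FORCE is the grip in N (left out, the last holds). Time passes only in rows, so rows that do not move let the fingers close. It gives the time, the measured TCP pose, the force and the opening at its end, in the units of the state.
- telemetry.state(): the state, without advancing time (a new reading comes with each control period).
- viewer.grab_frame(name): name is "side" or "top" or "wrist"; returns a dict with "color" (400x640x3 uint8, red, green, blue), "K" (3x3 intrinsics, pixels), "rvec" (rotation vector, rad) and "tvec" (3), from world to camera coordinates, as OpenCV has them. Camera axes: x right, y down, z forward; pixel columns grow to the right and rows downward; lengths in mm; the calibration is good to about 2 mm. A picture is of the moment at which its call begins. There is no depth.
- job_done(): hands the job in, once; it reports no verdict.
The state is a dict: "time_s": time; "qpos": joint angles; "qvel": joint speeds; "effort": joint torques, N m; "ee_pos": TCP position; "ee_rot": TCP orientation; "force": force on the tool from outside, world axes, zero at the start; "torque": the same for the moment, N m; "gripper_width": finger opening in mm.
Only numpy, scipy, OpenCV 4.12 (cv2) and the standard library are available. Lean on these libraries where they do the work, as an engineer would, in place of code of your own. Each camera call takes 0.05 s, during which the arm holds its last target. There are 200 camera calls.

## Working session

There is one attempt and no reset: what is moved stays moved. The work goes in short steps, Python scripts to look and compute and a shell command to move; the robot and the scene stay as the last step left them, time stands still between calls to the robot, and variables do not carry over. Pictures are saved under pics/ and viewed, about 12 in all and at most 16, crops included, and the job is handed in when it is done.

```bash
mkdir -p pics; cat > h.py <<'E'
import numpy as np,cv2
from workcell import telemetry,viewer,env
from scipy.spatial.transform import Rotation as Rn
def grab(n,f=None):
    d=viewer.grab_frame(n)
    if f: cv2.imwrite('pics/'+f,d['color'][:,:,::-1])
    return d
def cam(d):
    R,_=cv2.Rodrigues(np.array(d['rvec'],float)); return np.array(d['K'],float),R,np.array(d['tvec'],float).ravel()
def ray(d,u,v,z):
    K,R,t=cam(d); r=R.T@np.linalg.solve(K,[u,v,1]); c=-R.T@t
    return (c+r*(z-c[2])/r[2]).round(1)
def proj(d,p):
    K,R,t=cam(d); q=(np.atleast_2d(p)@R.T+t)@K.T; return (q[:,:2]/q[:,2:]).round(1)
E
python3 - <<'E'
from h import *
import pickle
for n in('top','side'):
    d=grab(n,n+'0.png'); pickle.dump(d,open(n+'0.pkl','wb')); K,R,t=cam(d); print(n,K[0,0],(-R.T@t).round(),R[2].round(2))
print(telemetry.state())
E
```

```text
top 368.1701595111353 [501.  36. 894.] [ 0.06  0.01 -1.  ]
side 417.9469174633143 [  94. -455.  758.] [ 0.49  0.5  -0.71]
{'time_s': 0.1, 'qpos': array([ 6.26802741e+01,  1.83495231e+01,  8.96983200e+01, -5.35385852e-04,
        7.20429457e+01, -1.14537448e+00]), 'qvel': array([ 0.02541225, -0.06091044, -0.15861811, -0.04559784, -0.03793405,
       -0.01168633]), 'effort': array([-8.19992747e-04, -4.13335276e+01, -2.32510918e+01,  7.28315231e-02,
        4.22104402e-02, -3.68715780e-05]), 'ee_pos': array([253.44601371, 515.67889821, 232.19625683]), 'ee_rot': array([-1.79909219e+02, -1.30585445e-03,  1.53825813e+02]), 'force': array([0.51228774, 0.53738744, 0.00637813]), 'torque': array([-0.00533426,  0.00749706, -0.0066246 ]), 'gripper_width': 91.27137218160784}
```

View pics/top0.png

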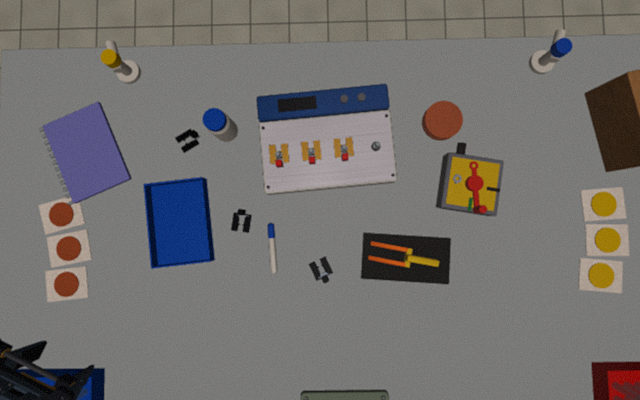

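View pics/side0.png

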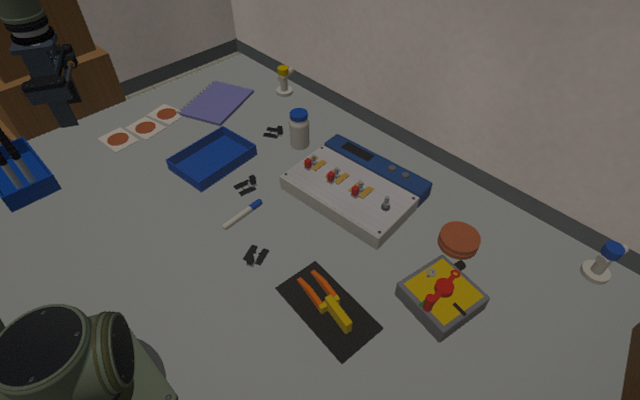

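```bash
python3 - <<'E'
import cv2
i=cv2.imread('pics/top0.png')
cv2.imwrite('pics/a.png',cv2.resize(i[80:220,245:510],None,fx=3,fy=3,interpolation=2))
cv2.imwrite('pics/b.png',cv2.resize(i[170:295,140:460],None,fx=2.5,fy=2.5,interpolation=2))
E
```

```text
(no output)
```

View pics/a.png

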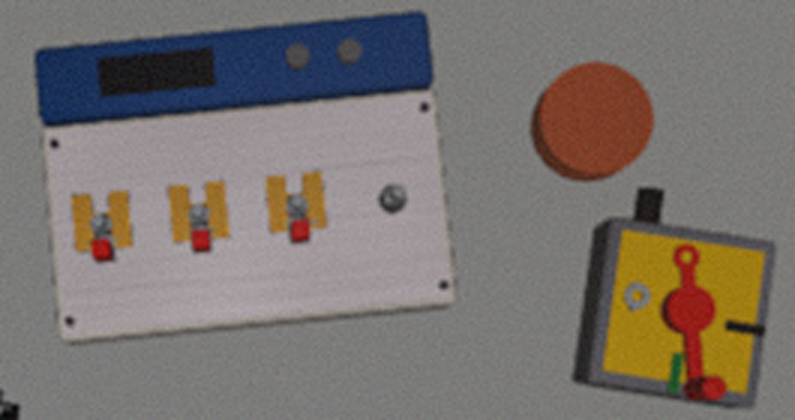

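View pics/b.png

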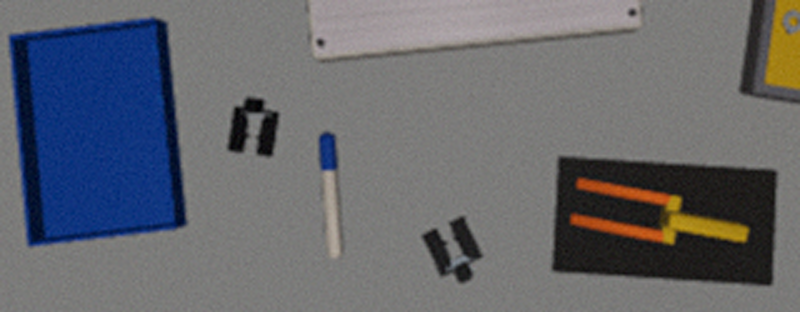

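```bash
python3 - <<'E'
from h import *
import pickle
d=pickle.load(open('top0.pkl','rb'))
A=lambda x,y,z:ray(d,245+(x-1)/3,80+(y-1)/3,z)
B=lambda x,y,z:ray(d,140+(x-.75)/2.5,170+(y-.75)/2.5,z)
print('screws',[A(*p,45) for p in((54,144),(424,107),(443,285),(70,321))])
print('tabs top z80',[A(*p,80) for p in((102,249),(202,239),(301,230))], 'rodtips z81',[A(*p,81) for p in((101,219),(199,209),(296,202),(393,192))])
print('pivot',A(690,308,58),'eye',A(686,257,62),'knob',A(711,388,90),'hasp',A(636,297,56))
print('box corners z45',[A(*p,45) for p in((614,220),(775,243),(755,405),(594,380))])
print('tray rim 35',[B(*p,35) for p in((10,35),(160,18),(186,225),(30,244))])
print('mat',[B(*p,3) for p in((560,158),(776,171),(770,284),(554,269))])
print('wedge tips',B(577,183,6),B(571,219,6),'cross',B(673,200,23),B(668,242,23),'handle end top',B(748,234,39),'handle front',B(672,217,39))
print('dishes',A(597,122,30))
K,R,t=cam(d)
E
```

```text
screws [array([721.8, 179.2,  45. ]), array([ 744.8, -110. ,   45. ]), array([ 605.1, -120.6,   45. ]), array([582.7, 167.9,  45. ])]
tabs top z80 [array([632.7, 138.1,  80. ]), array([638.7,  63.5,  80. ]), array([644. , -10.2,  80. ])] rodtips z81 [array([655.1, 138.4,  81. ]), array([661.1,  65.3,  81. ]), array([664.9,  -6.9,  81. ]), array([670.9, -79. ,  81. ])]
pivot [ 582.4 -303.7   58. ] eye [ 620.7 -300.8   62. ] knob [ 521.  -303.3   90. ] hasp [ 591.8 -264.2   56. ]
box corners z45 [array([ 653. , -253.7,   45. ]), array([ 632.6, -376.1,   45. ]), array([ 508.5, -355. ,   45. ]), array([ 529.8, -233.6,   45. ])]
tray rim 35 [array([596.3, 463.4,  35. ]), array([609.7, 321.1,  35. ]), array([415.7, 296.4,  35. ]), array([400.5, 442.3,  35. ])]
mat [array([470.7, -55.4,   3. ]), array([ 454.7, -261.7,    3. ]), array([ 347.9, -251.8,    3. ]), array([365.2, -47.1,   3. ])]
wedge tips [446.7 -70.8   6. ] [412.6 -64.2   6. ] cross [ 430.4 -158.    23. ] [ 391.5 -152.1   23. ] handle end top [ 399.6 -221.9   39. ] handle front [ 416.2 -153.1   39. ]
dishes [ 734.1 -248.5   30. ]
```

```bash
cat > go.py <<'E'
import sys; from h import *
# go.py x y z yaw : delta in tool axes (cm) and turn
s=telemetry.state(); p=s['ee_pos']; r=s['ee_rot']; R=Rn.from_euler('xyz',r,degrees=True).as_matrix()
a=[float(v) for v in sys.argv[1:]]
print('t',round(s['time_s'],2),'pos',p.round(1),'rot',r.round(2),'F',s['force'].round(1),'w',round(s['gripper_width'],1),'q6',s['qpos'][5].round(0))
if len(a)>=3: print('shift cm',(R.T@(np.array(a[:3])-p)/10).round(2))
if len(a)>3: print('turn',round((r[2]-a[3]+180)%360-180,2))
E
python3 -m jog '[[[-4,-4.1,0],0,1],[[-4,-4.1,0],0,1],[[-4,-4.1,0],0,1],[[-4,-4.1,0],0,1],[[-4,-4.1,0],0,1],[[-4,-4.1,0],0,1],[[-4,-4.1,0],0,1],[[-4,-4.1,0],0,1],[[-4,-4.1,0],0,1],[[-4,-4.1,0],0,1]]'
python3 -m jog '[[[-4,-4.1,0],0,1],[[-4,-4.1,0],0,1],[[-4,-4.1,0],0,1],[[-4,-4.1,0],0,1],[[-4,-4.1,0],0,1],[[0,0,0],10.2,1],[[0,0,0],10.2,1],[[0,0,0],10.2,1],[[0,0,0],10.2,1],[[0,0,0],10.2,1]]'
python3 -m jog '[[[0,0,0],10.2,1],[[0,0,0],10.2,1],[[0,0,0],10.2,1],[[0,0,0],10.2,1],[[0,0,0],10.2,1],[[0,0,0],10.2,1],[[0,0,0],10.2,1],[[0,0,0],10.2,1],[[0,0,0],10.2,1],[[0,0,0],10.2,1]]'
python3 go.py 521.5 -304 200 0
```

```text
time_s: 1.35
ee_pos: [436.0, -41.8, 230.4]
ee_rot: [-179.8, 0.1, 154.3]
force: [1.2, 0.1, -0.4]
gripper_width: 91.2
time_s: 2.6
ee_pos: [527.2, -327.6, 224.4]
ee_rot: [-179.6, -0.2, 101.2]
force: [-0.1, 0.2, -0.3]
gripper_width: 91.1
time_s: 3.85
ee_pos: [524.7, -326.0, 218.3]
ee_rot: [-179.5, 1.1, -4.3]
force: [-0.0, -0.4, -0.2]
gripper_width: 91.2
t 3.85 pos [ 524.7 -326.   218.3] rot [-179.53    1.08   -4.3 ] F [-0.  -0.4 -0.2] w 91.2 q6 61.0
shift cm [-0.45 -2.15  1.86]
turn -4.3
```

```bash
python3 -m jog '[[[-0.4,-2.1,0],-4.3,1],[[0,0,0],0,1]]'; python3 go.py 521.5 -304 200 0; python3 - <<'E'
from h import *
import pickle
d=grab('wrist','w1.png'); pickle.dump(d,open('w1.pkl','wb'));K,R,t=cam(d); print((-R.T@t).round(),R[2].round(2))
E
```

```text
time_s: 4.1
ee_pos: [521.8, -304.5, 217.3]
ee_rot: [-179.4, 1.1, -0.0]
force: [-0.5, -0.4, 0.1]
gripper_width: 91.2
t 4.1 pos [ 521.8 -304.5  217.3] rot [-1.794e+02  1.150e+00 -1.000e-02] F [-0.5 -0.4  0.1] w 91.2 q6 59.0
shift cm [ 0.   -0.03  1.73]
turn -0.01
[ 607. -306.  367.] [-0.31  0.01 -0.95]
```

View pics/w1.png

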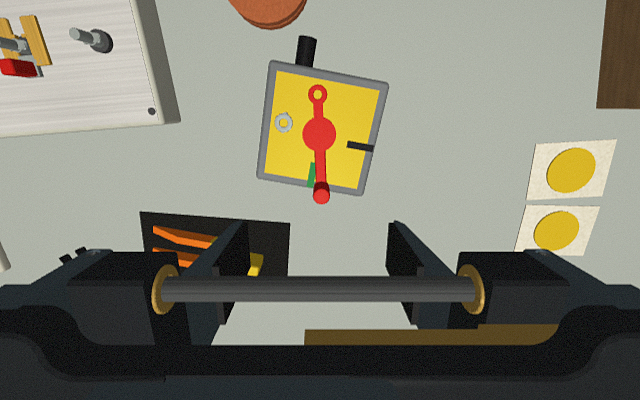

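```bash
python3 - <<'E'
from h import *
import pickle
d=pickle.load(open('w1.pkl','rb'))
print('eye',ray(d,317.5,94.5,60),'hasp',ray(d,284,122,55),'disk',ray(d,319.5,134,58),'knobtop',ray(d,322,195,90),'knobmid',ray(d,321,190,75))
c=[ray(d,*p,45) for p in((272,61),(388,83),(362,195),(257,180))];print(c,np.mean(c,0))
print(proj(d,[[521.5,-304,90],[521.5,-304,52]]))
E
```

```text
eye [ 619.3 -302.6   60. ] hasp [ 592.  -266.8   55. ] disk [ 579.8 -304.7   58. ] knobtop [ 521.4 -307.5   90. ] knobmid [ 522.4 -306.5   75. ]
[array([ 652.4, -255.4,   45. ]), array([ 631.2, -376.7,   45. ]), array([ 507.6, -355.4,   45. ]), array([ 525.7, -231.3,   45. ])] [ 579.225 -304.7     45.   ]
[[318.6 194.9]
 [318.8 185.2]]
```

```bash
python3 -m jog '[[[0,0.2,5],0,0.6],[[0,0,5],0,0.6],[[0,0,3],0,0.6],[[0,0,0],0,0.6]]' 20;python3 go.py 521 -306.5 77 0
```

```text
time_s: 4.65
ee_pos: [521.1, -310.1, 84.6]
ee_rot: [-179.7, 0.9, -0.3]
force: [0.3, -0.3, -0.4]
gripper_width: 55.9
t 4.65 pos [ 521.1 -310.1   84.6] rot [-179.7     0.92   -0.31] F [ 0.3 -0.3 -0.4] w 55.9 q6 59.0
shift cm [ 0.   -0.35  0.77]
turn -0.31
```

```bash
python3 -m jog '[[[0,-0.35,0.8],0,0.6],[[0,0,0],0,0],[[0,0,0],0,0],[[0,0,0],0,0],[[0,0,0],0,0],[[0,0,0],0,0]]' 15;python3 go.py 563 -362 77 70
```

```text
time_s: 5.4
ee_pos: [523.7, -308.2, 80.9]
ee_rot: [-179.9, 0.5, -0.4]
force: [-0.5, -0.0, -2.5]
gripper_width: 17.8
t 5.4 pos [ 523.7 -308.2   80.9] rot [-179.94    0.49   -0.38] F [-0.5 -0.  -2.5] w 17.8 q6 59.0
shift cm [3.97 5.36 0.35]
turn -70.38
```

```bash
python3 -m jog '[[[0.05,0.73,0],-7,0],[[0.05,0.73,0],-7,0],[[0.05,0.73,0],-7,0],[[0.05,0.73,0],-7,0],[[0.05,0.73,0],-7,0],[[0.05,0.73,0],-7,0],[[0.05,0.73,0],-7,0],[[0.05,0.73,0],-7,0],[[0,0,0],0,0]]';python3 go.py 563 -362 77 70
```

```text
time_s: 6.52
ee_pos: [554.1, -354.8, 80.9]
ee_rot: [-179.6, -0.2, 57.2]
force: [1.6, 0.4, -0.9]
gripper_width: 17.5
t 6.53 pos [ 554.1 -354.8   80.9] rot [-179.61   -0.24   57.24] F [ 1.6  0.4 -0.9] w 17.5 q6 -1.0
shift cm [-0.12  1.14  0.38]
turn -12.76
```

```bash
python3 -m jog '[[[0.04,0.56,0],-5.3,0],[[0.04,0.56,0],-5.3,0],[[0,0,0],0,0]]';python3 go.py 563 -362 77 70;python3 - <<'E'
from h import *
import pickle
d=grab('top');pickle.dump(d,open('t1.pkl','wb'));w=grab('wrist');pickle.dump(w,open('w2.pkl','wb'))
P=proj(d,[581,-304,55])[0].astype(int);Q=proj(w,[581,-304,55])[0].astype(int);print(P,Q)
def crop(f,c,s,k):
    x,y=np.clip(c-s,0,None);return cv2.resize(f['color'][y:y+2*s,x:x+2*s],(400,400),interpolation=2),x,y
a,x1,y1=crop(d,P,40,5);b,x2,y2=crop(w,Q,80,2.5);print(x1,y1,x2,y2)
cv2.imwrite('pics/c.png',np.hstack([a,b])[:,:,::-1])
E
```

```text
time_s: 6.9
ee_pos: [563.7, -358.8, 80.9]
ee_rot: [-179.6, -0.4, 67.7]
force: [2.7, 0.6, -1.8]
gripper_width: 17.4
t 6.9 pos [ 563.7 -358.8   80.9] rot [-179.59   -0.35   67.74] F [ 2.7  0.6 -1.8] w 17.4 q6 -11.0
shift cm [-0.32  0.06  0.39]
turn -2.26
[474 183] [311 156]
434 143 231 76
```

View pics/c.png

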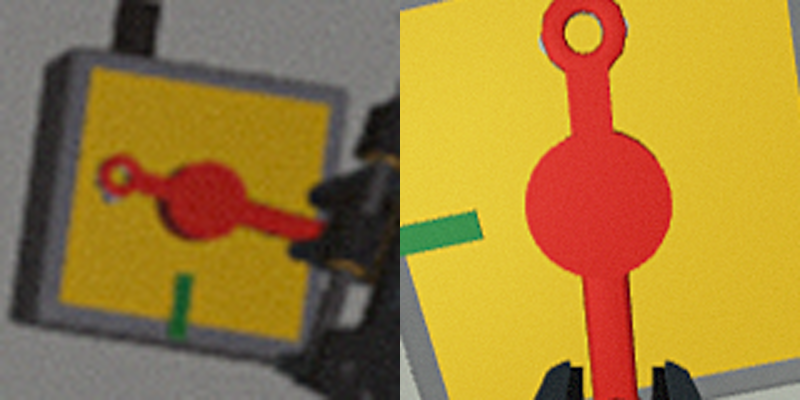

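```bash
python3 - <<'E'
from h import *
import pickle
w=pickle.load(open('w2.pkl','rb'));K,R,t=cam(w);print('cam',-R.T@t)
f=lambda x,y,z:ray(w,231+(x-400)/2.5,76+y/2.5,z)
e=f(583,32,60);p=f(599,203,58);p2=np.r_[580.5,-304.5]
print('eye',e,'disk',p)
for q in(p[:2],p2): print(np.degrees(np.arctan2(*(e[:2]-q)[::-1])))
hx=[f(541,44,55),f(626,30,55)];print('hasp edge l,r at55',hx)
s=telemetry.state()['ee_pos'];print('knob',np.degrees(np.arctan2(*(s[:2]-p2)[::-1]))%360)
b=pickle.load(open('w1.pkl','rb'));print([ray(b,284,122,z) for z in(45,50,55)])
cv2.imwrite('pics/d.png',cv2.resize(w['color'][70:125,270:345],None,fx=10,fy=10,interpolation=2)[:,:,::-1])
E
```

```text
cam [ 594.93583777 -283.03718339  232.96213243]
eye [ 592.1 -266.2   60. ] disk [ 580.3 -303.8   58. ]
72.57658904644683
73.14990557012848
hasp edge l,r at55 [array([ 581.8, -264.3,   55. ]), array([ 601.6, -269.1,   55. ])]
knob 252.6828823724188
[array([ 591.5, -265.5,   45. ]), array([ 591.8, -266.1,   50. ]), array([ 592. , -266.8,   55. ])]
```

View pics/d.png

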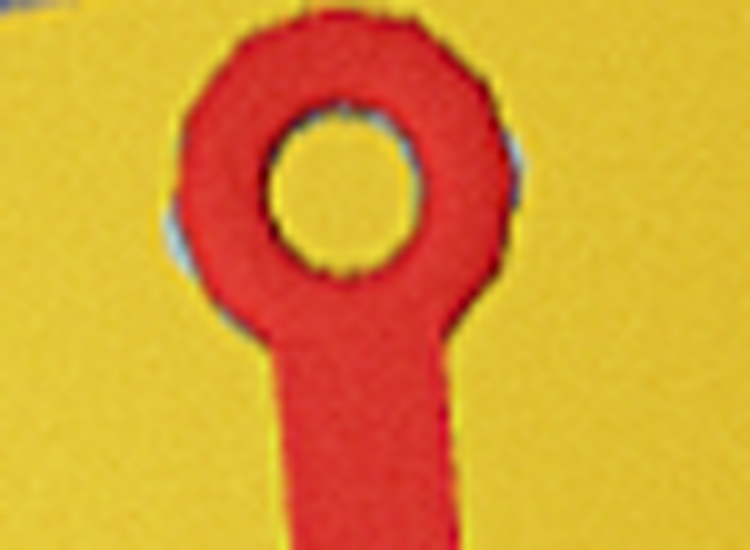

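```bash
python3 -m jog '[[[0,0,0],0,0.6],[[0,0,0],0,0.6],[[0,0,0],0,0.6],[[0,0,-4],0,0.6],[[0,0,-4],0,0.6],[[0,0,-2],0,0.6]]';python3 go.py 404 -200 190 79
```

```text
time_s: 7.75
ee_pos: [561.2, -359.2, 180.9]
ee_rot: [-179.1, -0.4, 67.5]
force: [-0.2, -0.3, 0.6]
gripper_width: 54.6
t 7.75 pos [ 561.2 -359.2  180.9] rot [-179.1    -0.36   67.51] F [-0.2 -0.3  0.6] w 54.6 q6 -11.0
shift cm [  8.7  -20.63  -0.53]
turn -11.49
```

```bash
python3 -m jog '[[[2,-4.8,0],0,0.6],[[2,-4.8,0],0,0.6],[[2,-4.8,0],0,0.6],[[2,-4.8,0],0,0.6],[[0.5,-1.2,-0.3],-5.5,0.6],[[0,0,0],-6,0.6],[[0,0,0],0,0.6]]';python3 go.py 404 -200 190 79; python3 - <<'E'
from h import *
import pickle
d=grab('wrist','w3.png'); pickle.dump(d,open('w3.pkl','wb'))
o=np.r_[406.8,-185];a=np.radians(79);u=np.r_[np.cos(a),np.sin(a)];v=np.r_[-u[1],u[0]]
f=lambda x,y,z:np.r_[o+x*u+y*v,z+3]
print(proj(d,[f(120,17,3),f(120,-17,3),f(-38,8,36),f(-38,-8,36),f(36,0,36),f(30,22,20),f(30,-22,20)]))
E
```

```text
time_s: 8.62
ee_pos: [399.7, -198.6, 189.3]
ee_rot: [-179.5, -0.4, 79.1]
force: [-0.5, 0.3, 0.7]
gripper_width: 54.5
t 8.62 pos [ 399.7 -198.6  189.3] rot [-179.51   -0.36   79.14] F [-0.5  0.3  0.7] w 54.5 q6 -17.0
shift cm [-0.06  0.45 -0.07]
turn 0.14
[[308.7  64.9]
 [340.1  64.9]
 [316.4 212.7]
 [330.6 212.8]
 [324.1 146.6]
 [304.2 150.4]
 [343.6 150.6]]
```

View pics/w3.png

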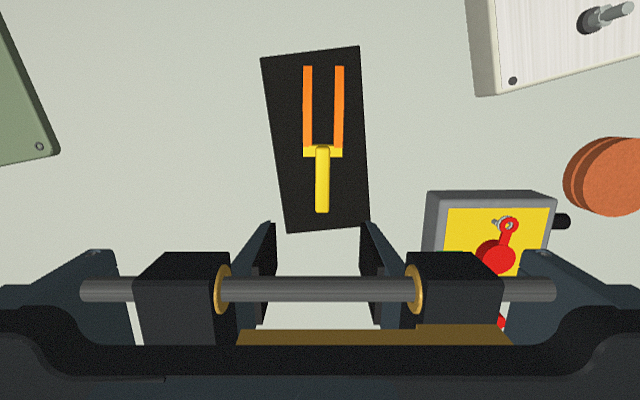

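```bash
python3 -m jog '[[[0,0.45,5],0,0.6],[[0,0,5],0,0.6],[[0,0,3],0,0.6],[[0,0,0],0,0.6]]';python3 go.py 404 -200 25 79
```

```text
time_s: 9.18
ee_pos: [406.3, -200.7, 57.2]
ee_rot: [-179.8, -0.3, 78.7]
force: [-0.9, -0.6, 0.7]
gripper_width: 54.3
t 9.18 pos [ 406.3 -200.7   57.2] rot [-179.82   -0.26   78.66] F [-0.9 -0.6  0.7] w 54.3 q6 -17.0
shift cm [ 0.01 -0.23  3.22]
turn -0.34
```

```bash
python3 -m jog '[[[0,-0.2,2],-0.3,0.6],[[0,0,1.1],0,0.6],[[0,0,0],0,0.6],[[0,0,0],0,0],[[0,0,0],0,0],[[0,0,0],0,0],[[0,0,0],0,0]]' 40;python3 go.py 404 -200 25 79
```

```text
time_s: 10.05
ee_pos: [408.9, -202.8, 30.6]
ee_rot: [179.6, -0.1, 78.8]
force: [0.3, -0.4, 0.1]
gripper_width: 17.5
t 10.05 pos [ 408.9 -202.8   30.6] rot [ 1.7958e+02 -7.0000e-02  7.8780e+01] F [ 0.3 -0.4  0.1] w 17.5 q6 -17.0
shift cm [ 0.18 -0.54  0.56]
turn -0.22
```

```bash
python3 -m jog '[[[0,0,0],0,0],[[0,0,0],0,0]]' 40;python3 go.py 404 -200 25 79; python3 -m jog '[[[0,0,0],0,0],[[0,0,0],0,0]]' 40
```

```text
time_s: 10.3
ee_pos: [409.0, -202.8, 30.7]
ee_rot: [179.6, -0.1, 78.8]
force: [0.2, 0.3, -0.3]
gripper_width: 15.9
t 10.3 pos [ 409.  -202.8   30.7] rot [ 1.7957e+02 -7.0000e-02  7.8770e+01] F [ 0.2  0.3 -0.3] w 15.9 q6 -17.0
shift cm [ 0.18 -0.55  0.57]
turn -0.23
time_s: 10.55
ee_pos: [409.0, -202.9, 30.7]
ee_rot: [179.6, -0.1, 78.8]
force: [-0.7, -0.1, 0.1]
gripper_width: 16.0
```

```bash
python3 -m jog '[[[0,0,-4],0,0],[[0,0,-5],0,0],[[0,0,-4],0,0],[[0,0,0],10.6,0],[[0,0,0],10.6,0],[[0,0,0],10.6,0],[[0,0,0],10.6,0],[[0,0,0],10.6,0],[[0,0,0],10.6,0],[[0,0,0],10.6,0]]';python3 go.py 485 -21.9 150 4.3
```

```text
time_s: 11.8
ee_pos: [406.1, -201.9, 162.8]
ee_rot: [-179.9, -0.2, 3.4]
force: [-0.5, 0.9, -1.3]
gripper_width: 15.4
t 11.8 pos [ 406.1 -201.9  162.8] rot [-179.91   -0.19    3.37] F [-0.5  0.9 -1.3] w 15.4 q6 59.0
shift cm [  8.93 -17.51   1.34]
turn -0.93
```

```bash
python3 -m jog '[[[2.2,-4.4,0],-0.9,0],[[2.2,-4.4,0],0,0],[[2.2,-4.4,0],0,0],[[2.2,-4.4,1],0,0],[[0,0,0],0,0],[[0,0,0],0,0]]';python3 go.py 485 -21.9 150 4.3; python3 - <<'E'
from h import *
import pickle
d=grab('wrist','w4.png'); pickle.dump(d,open('w4.pkl','wb'))
d=grab('top','t2.png'); pickle.dump(d,open('t2.pkl','wb'))
E
```

```text
time_s: 12.55
ee_pos: [483.2, -16.1, 151.6]
ee_rot: [-179.9, -0.1, 4.1]
force: [-0.1, -0.5, -1.7]
gripper_width: 15.6
t 12.55 pos [483.2 -16.1 151.6] rot [-1.7995e+02 -8.0000e-02  4.0700e+00] F [-0.1 -0.5 -1.7] w 15.6 q6 83.0
shift cm [0.14 0.6  0.16]
turn -0.23
```

View pics/w4.png

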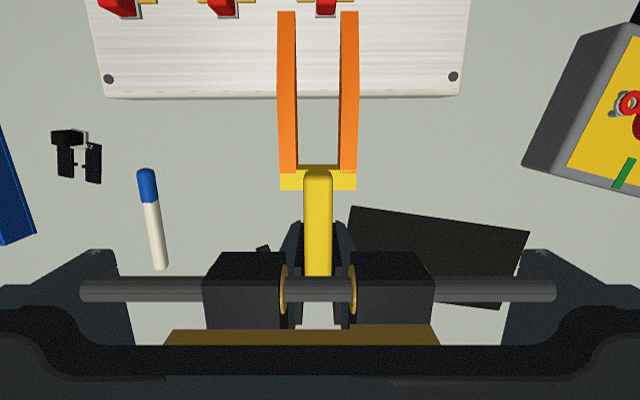

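```bash
python3 - <<'E'
from h import *
import pickle
d=pickle.load(open('w4.pkl','rb'))
a=ray(d,109,79,45);b=ray(d,453.5,76.5,45);print(a,b,np.linalg.norm(a-b),'yaw',np.degrees(np.arctan2(-(a-b)[0],(a-b)[1])),(a+b)/2)
for z in(127,):
  for p in((286.5,11.5),(349,11.5)): print('tip',ray(d,*p,z))
print('cross',ray(d,281,190,144),ray(d,356,190,144),'handle',ray(d,317.5,172,160))
t=pickle.load(open('top0.pkl','rb'));
for c in((663.6,29.1,4.3),):
  th=np.radians(c[2]);f=lambda x,y,z:[c[0]+x*np.cos(th)-y*np.sin(th),c[1]+x*np.sin(th)+y*np.cos(th),z]
  ys=(-112.5,-37.5,37.5,112.5)
  print('tips81',proj(t,[f(0,y,81) for y in ys]).tolist(),'tabs80',proj(t,[f(-21,y,80) for y in ys[1:]]).tolist())
  print('w4 tabtop',proj(d,[f(-21,y,80) for y in ys[1:]]).tolist(),'tab front bottom',proj(d,[f(-28,y,56) for y in ys[1:]]).tolist())
E
```

```text
[580.6 168.   45. ] [ 603.1 -122.    45. ] 290.871535217869 yaw 4.436474485657365 [591.85  23.    45.  ]
tip [616.7  10.6 127. ]
tip [619.1 -23.2 127. ]
cross [521.2   8.3 144. ] [524.3 -35.3 144. ] handle [536.5 -12.  160. ]
tips81 [[377.5, 143.1], [344.0, 146.3], [310.5, 149.5], [277.1, 152.7]] tabs80 [[344.8, 155.7], [311.4, 158.8], [277.9, 162.0]]
w4 tabtop [[326.0, -10.9], [214.6, -10.3], [103.3, -9.7]] tab front bottom [[325.1, 13.2], [226.6, 13.7], [128.3, 14.2]]
```

```bash
python3 -m jog '[[[0,0.55,0],-0.3,0],[[0,0,3],0,0],[[0,0,2.5],0,0],[[0,0,0],0,0],[[0,0,0],0,0]]';python3 go.py 482 -22 74 4.4; python3 - <<'E'
from h import *
s=telemetry.state()['ee_pos'];a=np.radians(4.4);print('S,L',s[0]*np.cos(a)+s[1]*np.sin(a),-s[0]*np.sin(a)+s[1]*np.cos(a))
E
```

```text
time_s: 13.28
ee_pos: [484.3, -27.8, 97.9]
ee_rot: [180.0, -0.4, 3.9]
force: [-0.4, 0.4, -0.4]
gripper_width: 15.7
t 13.28 pos [484.3 -27.8  97.9] rot [179.96  -0.37   3.9 ] F [-0.4  0.4 -0.4] w 15.7 q6 81.0
shift cm [-0.21 -0.59  2.38]
turn -0.5
S,L 480.7411964945828 -64.84966616906499
```

```bash
sed -i '$a th=np.radians(4.4);f=lambda p:(round(p[0]*np.cos(th)+p[1]*np.sin(th),1),round(-p[0]*np.sin(th)+p[1]*np.cos(th),1));print("S,L",f(p))' go.py
python3 -m jog '[[[0,-0.45,0],-0.5,0],[[0,0,0],0,0],[[0,0,1.5],0,0],[[0,0,0],0,0],[[0,0,0],0,0]]';python3 go.py 482 -22 74 4.4
```

```text
time_s: 13.9
ee_pos: [486.5, -23.2, 86.3]
ee_rot: [179.9, -0.8, 4.5]
force: [0.4, -0.7, -1.1]
gripper_width: 16.0
t 13.9 pos [486.5 -23.2  86.3] rot [179.89  -0.79   4.46] F [ 0.4 -0.7 -1.1] w 16.0 q6 81.0
shift cm [-0.46 -0.16  1.23]
turn 0.06
S,L (np.float64(483.3), np.float64(-60.5))
```

```bash
python3 -m jog '[[[-0.2,-0.1,0.8],0,0],[[0,0,0],0,0],[[0,0,0.3],0,0],[[0,0,0],0,0]]';python3 go.py 482 -22 73 4.4;python3 - <<'E'
from h import *
d=grab('wrist');e=grab('side')
x,y=proj(e,[600,-20,50])[0].astype(int)
a=cv2.resize(d['color'][0:200,180:460],(700,500))[:, 150:550];b=cv2.resize(e['color'][y-50:y+50,x-40:x+40],(400,500),interpolation=2)
cv2.imwrite('pics/e.png',np.hstack([a,b])[:,:,::-1])
E
```

```text
time_s: 14.4
ee_pos: [484.9, -22.3, 75.4]
ee_rot: [179.9, -0.9, 4.5]
force: [-0.2, 0.6, -0.9]
gripper_width: 15.6
t 14.4 pos [484.9 -22.3  75.4] rot [179.88  -0.87   4.47] F [-0.2  0.6 -0.9] w 15.6 q6 82.0
shift cm [-0.29 -0.05  0.23]
turn 0.07
S,L (np.float64(481.8), np.float64(-59.4))
```

View pics/e.png

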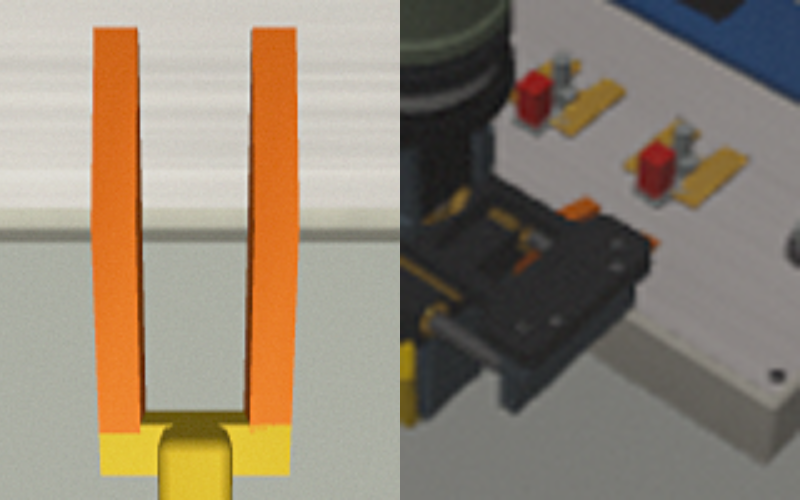

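```bash
python3 -m jog '[[[0,0,0.25],0,0],[[0,0,0],0,0]]';python3 go.py 482 -22 73 4.4;python3 -m jog '[[[0,0,0.2],0,0],[[0,0,0],0,0]]';python3 go.py
```

```text
time_s: 14.75
ee_pos: [485.3, -22.3, 73.1]
ee_rot: [179.9, -0.9, 4.5]
force: [-0.3, 0.3, -1.2]
gripper_width: 15.9
t 14.75 pos [485.3 -22.3  73.1] rot [179.87  -0.93   4.47] F [-0.3  0.3 -1.2] w 15.9 q6 82.0
shift cm [-0.33 -0.06  0.  ]
turn 0.07
S,L (np.float64(482.2), np.float64(-59.5))
time_s: 15.0
ee_pos: [485.7, -22.3, 71.2]
ee_rot: [179.9, -1.0, 4.5]
force: [0.7, 1.0, -0.9]
gripper_width: 15.7
t 15.0 pos [485.7 -22.3  71.2] rot [179.86  -0.96   4.46] F [ 0.7  1.  -0.9] w 15.7 q6 82.0
S,L (np.float64(482.5), np.float64(-59.5))
```

```bash
python3 -m jog '[[[1,0,0],0,0],[[1,0,0],0,0],[[1,0,0],0,0],[[0,0,0],0,0]]';python3 go.py 574 -15.3 72.7 4.4
```

```text
time_s: 15.5
ee_pos: [518.6, -19.8, 71.7]
ee_rot: [179.9, -1.0, 4.5]
force: [0.3, 0.2, -1.5]
gripper_width: 15.9
t 15.5 pos [518.6 -19.8  71.7] rot [179.86  -1.03   4.47] F [ 0.3  0.2 -1.5] w 15.9 q6 82.0
shift cm [ 5.56 -0.02 -0.  ]
turn 0.07
S,L (np.float64(515.6), np.float64(-59.6))
```

```bash
python3 -m jog '[[[0.8,0,0],0,0],[[0.8,0,0],0,0],[[0,0,0],0,0]]';python3 go.py 574 -15.3 72.7 4.4;python3 -m jog '[[[0.8,0,0],0,0],[[0.8,0,0],0,0],[[0,0,0],0,0]]';python3 go.py 574 -15.3 72.7 4.4
```

```text
time_s: 15.88
ee_pos: [535.0, -18.5, 71.9]
ee_rot: [179.9, -0.9, 4.5]
force: [0.7, 0.4, -0.4]
gripper_width: 15.6
t 15.88 pos [535.  -18.5  71.9] rot [179.86  -0.94   4.47] F [ 0.7  0.4 -0.4] w 15.6 q6 82.0
shift cm [ 3.92 -0.01 -0.01]
turn 0.07
S,L (np.float64(532.0), np.float64(-59.5))
time_s: 16.25
ee_pos: [543.7, -17.5, 72.8]
ee_rot: [179.9, 0.0, 4.5]
force: [0.1, -0.5, -0.1]
gripper_width: 16.0
t 16.25 pos [543.7 -17.5  72.8] rot [1.799e+02 3.000e-02 4.510e+00] F [ 0.1 -0.5 -0.1] w 16.0 q6 83.0
shift cm [3.04 0.02 0.01]
turn 0.11
S,L (np.float64(540.8), np.float64(-59.2))
```

```bash
python3 -m jog '[[[0.8,0,0],0,0],[[0.8,0,0],0,0],[[0,0,0],0,0]]';python3 go.py 574 -15.3 72.7 4.4;python3 -m jog '[[[0.7,0,0],0,0],[[0,0,0],0,0]]';python3 go.py 574 -15.3 72.7 4.4
```

```text
time_s: 16.62
ee_pos: [550.9, -16.5, 72.6]
ee_rot: [180.0, 1.2, 4.5]
force: [0.6, -0.0, 0.3]
gripper_width: 15.6
t 16.62 pos [550.9 -16.5  72.6] rot [179.99   1.21   4.51] F [ 0.6 -0.   0.3] w 15.6 q6 83.0
shift cm [ 2.31  0.06 -0.06]
turn 0.11
S,L (np.float64(548.0), np.float64(-58.7))
time_s: 16.88
ee_pos: [555.8, -16.1, 72.5]
ee_rot: [-180.0, 1.5, 4.5]
force: [0.8, -0.7, 0.1]
gripper_width: 15.6
t 16.88 pos [555.8 -16.1  72.5] rot [-180.      1.53    4.51] F [ 0.8 -0.7  0.1] w 15.6 q6 83.0
shift cm [ 1.82  0.07 -0.07]
turn 0.11
S,L (np.float64(552.9), np.float64(-58.6))
```

```bash
python3 -m jog '[[[0.8,0,0],0,0],[[0.8,0,0],0,0]]';python3 go.py 574 -15.3 72.7 4.4;python3 -m jog '[[[0.5,0,0],0,0]]';python3 go.py 574 -15.3 72.7 4.4; python3 - <<'E'
from h import *
d=grab('wrist');e=grab('side');import pickle;pickle.dump((d,e),open('s1.pkl','wb'))
x,y=proj(e,[660,0,60])[0].astype(int)
a=cv2.resize(d['color'][0:200,200:440],(480,400));b=cv2.resize(e['color'][y-40:y+40,x-32:x+32],(320,400),interpolation=2)
cv2.imwrite('pics/f.png',np.hstack([a,b])[:,:,::-1])
E
```

```text
time_s: 17.12
ee_pos: [572.4, -14.8, 72.5]
ee_rot: [180.0, 1.5, 4.5]
force: [-3.3, 0.0, 4.9]
gripper_width: 15.8
t 17.12 pos [572.4 -14.8  72.5] rot [180.     1.53   4.51] F [-3.3  0.   4.9] w 15.8 q6 83.0
shift cm [ 0.15  0.07 -0.03]
turn 0.11
S,L (np.float64(569.6), np.float64(-58.6))
time_s: 17.25
ee_pos: [578.0, -14.3, 72.5]
ee_rot: [180.0, 1.5, 4.5]
force: [-2.0, -0.5, 4.0]
gripper_width: 15.9
t 17.25 pos [578.  -14.3  72.5] rot [180.     1.54   4.52] F [-2.  -0.5  4. ] w 15.9 q6 83.0
shift cm [-0.41  0.07 -0.01]
turn 0.12
S,L (np.float64(575.2), np.float64(-58.6))
```

View pics/f.png

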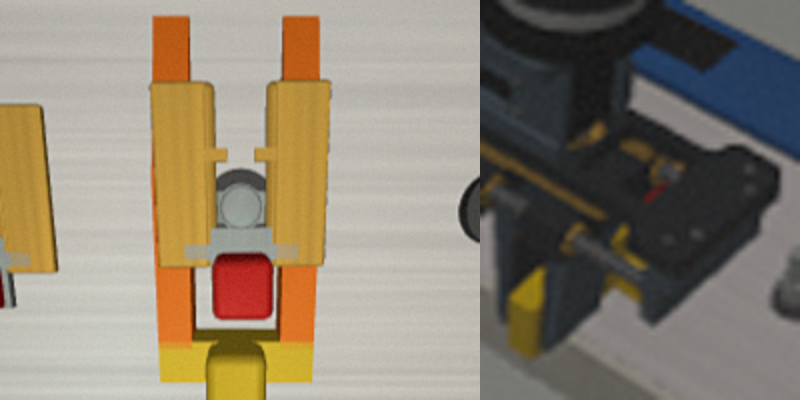

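```bash
python3 -m jog '[[[0.2,0,0],0,0],[[0,0,0],0,0]]';python3 go.py; python3 -m jog '[[[-1,0,-0.05],0,0],[[-1.5,0,0],0,0],[[-1.5,0,0],0,0],[[-1.5,0,0],0,0],[[-1.5,0,0],0,0],[[-1.5,0,0],0,0],[[-1,0,0],0,0],[[0,0,0],0,0]]';python3 go.py
```

```text
time_s: 17.6
ee_pos: [580.7, -14.1, 72.5]
ee_rot: [180.0, 1.4, 4.5]
force: [-0.4, 0.4, 2.2]
gripper_width: 15.7
t 17.6 pos [580.7 -14.1  72.5] rot [179.99   1.44   4.52] F [-0.4  0.4  2.2] w 15.7 q6 83.0
S,L (np.float64(577.9), np.float64(-58.6))
time_s: 18.6
ee_pos: [476.9, -22.0, 74.2]
ee_rot: [-180.0, 1.6, 4.5]
force: [0.2, -0.4, -1.9]
gripper_width: 15.9
t 18.6 pos [476.9 -22.   74.2] rot [-179.98    1.57    4.49] F [ 0.2 -0.4 -1.9] w 15.9 q6 82.0
S,L (np.float64(473.8), np.float64(-58.6))
```

```bash
python3 -m jog '[[[0,0,-0.3],0,0],[[0,-2.5,0],0,0],[[0,-2.5,0],0,0],[[0,-2.3,0],0,0],[[0,0,0],0,0],[[0,0,0],0,0]]';python3 go.py;python3 - <<'E'
from h import *
d=grab('wrist','w5.png');e=grab('side')
x,y=proj(e,[660,20,60])[0].astype(int);print(x,y)
a=cv2.resize(d['color'][0:200,220:420],(400,400));b=cv2.resize(e['color'][y-40:y+40,x-20:x+60],(400,400),interpolation=2)
cv2.imwrite('pics/g.png',np.hstack([a,b])[:,:,::-1])
E
```

```text
time_s: 19.35
ee_pos: [476.1, 52.4, 78.5]
ee_rot: [180.0, 1.2, 4.5]
force: [0.2, 0.1, -1.0]
gripper_width: 15.7
t 19.35 pos [476.1  52.4  78.5] rot [179.98   1.2    4.46] F [ 0.2  0.1 -1. ] w 15.7 q6 90.0
S,L (np.float64(478.7), np.float64(15.7))
349 183
```

View pics/g.png

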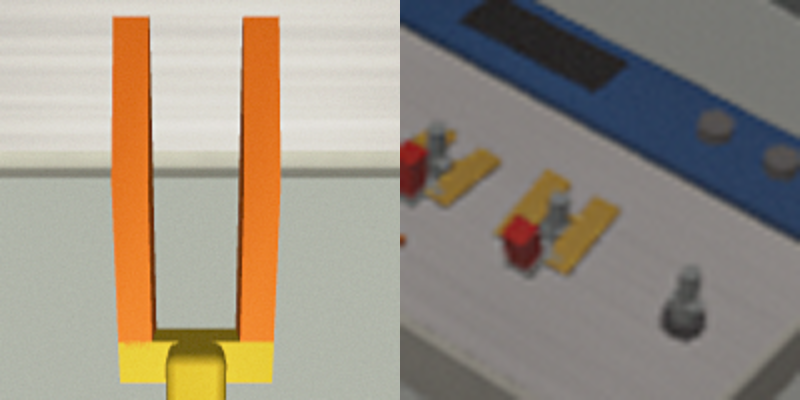

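```bash
python3 -m jog '[[[0,0,0.4],0,0],[[0,0,0],0,0],[[1,0,0.1],0,0],[[1,0,0],0,0],[[0,0,0],0,0]]';python3 go.py
```

```text
time_s: 20.08
ee_pos: [498.0, 52.3, 72.6]
ee_rot: [180.0, 1.2, 4.3]
force: [0.2, 1.1, -1.9]
gripper_width: 15.6
t 20.07 pos [498.   52.3  72.6] rot [179.97   1.15   4.28] F [ 0.2  1.1 -1.9] w 15.6 q6 90.0
S,L (np.float64(500.5), np.float64(14.0))
```

```bash
python3 -m jog '[[[0,-0.15,0],-0.1,0],[[0,0,0],0,0]]';python3 go.py;python3 -m jog '[[[1,0,0],0,0],[[1,0,0],0,0],[[1,0,0],0,0],[[0,0,0],0,0]]';python3 go.py
```

```text
time_s: 20.32
ee_pos: [497.6, 54.0, 72.5]
ee_rot: [180.0, 1.2, 4.4]
force: [0.9, -0.4, -1.3]
gripper_width: 15.3
t 20.32 pos [497.6  54.   72.5] rot [179.98   1.2    4.39] F [ 0.9 -0.4 -1.3] w 15.3 q6 91.0
S,L (np.float64(500.3), np.float64(15.6))
time_s: 20.82
ee_pos: [529.9, 56.6, 72.2]
ee_rot: [180.0, 1.2, 4.4]
force: [0.1, 0.6, -0.6]
gripper_width: 16.3
t 20.82 pos [529.9  56.6  72.2] rot [179.98   1.17   4.4 ] F [ 0.1  0.6 -0.6] w 16.3 q6 90.0
S,L (np.float64(532.7), np.float64(15.7))
```

```bash
python3 -m jog '[[[0.9,0,0],0,0],[[0.9,0,0],0,0],[[0.9,0,0],0,0]]';python3 go.py;python3 -m jog '[[[0.8,0,0],0,0],[[0.8,0,0],0,0]]';python3 go.py
```

```text
time_s: 21.2
ee_pos: [543.2, 57.6, 72.2]
ee_rot: [180.0, 3.0, 4.4]
force: [-17.2, -1.1, 13.8]
gripper_width: 16.1
t 21.2 pos [543.2  57.6  72.2] rot [179.98   3.03   4.4 ] F [-17.2  -1.1  13.8] w 16.1 q6 90.0
S,L (np.float64(546.0), np.float64(15.8))
time_s: 21.45
ee_pos: [549.3, 58.1, 72.1]
ee_rot: [180.0, 4.3, 4.4]
force: [-11.2, -0.7, 9.5]
gripper_width: 15.6
t 21.45 pos [549.3  58.1  72.1] rot [179.98   4.3    4.39] F [-11.2  -0.7   9.5] w 15.6 q6 90.0
S,L (np.float64(552.2), np.float64(15.8))
```

```bash
python3 -m jog '[[[2.3,0,-0.1],0,0]]';python3 go.py
```

```text
time_s: 21.58
ee_pos: [570.5, 59.8, 72.1]
ee_rot: [180.0, 4.5, 4.4]
force: [-1.2, -0.9, 4.9]
gripper_width: 16.0
t 21.57 pos [570.5  59.8  72.1] rot [179.98   4.49   4.4 ] F [-1.2 -0.9  4.9] w 16.0 q6 90.0
S,L (np.float64(573.4), np.float64(15.9))
```

```bash
python3 -m jog '[[[0.4,0,-0.05],0,0],[[0,0,0],0,0]]';python3 go.py;python3 - <<'E'
from h import *
d=grab('wrist');e=grab('side')
x,y=proj(e,[660,20,60])[0].astype(int);print(x,y)
a=cv2.resize(d['color'][0:200,220:420],(400,400));b=cv2.resize(e['color'][y-40:y+40,x-20:x+60],(400,400),interpolation=2)
cv2.imwrite('pics/i.png',np.hstack([a,b])[:,:,::-1])
E
```

```text
time_s: 21.82
ee_pos: [575.5, 60.1, 72.1]
ee_rot: [180.0, 4.4, 4.4]
force: [-1.1, 0.0, 0.4]
gripper_width: 15.8
t 21.82 pos [575.5  60.1  72.1] rot [179.98   4.43   4.39] F [-1.1  0.   0.4] w 15.8 q6 90.0
S,L (np.float64(578.4), np.float64(15.8))
349 183
```

View pics/i.png

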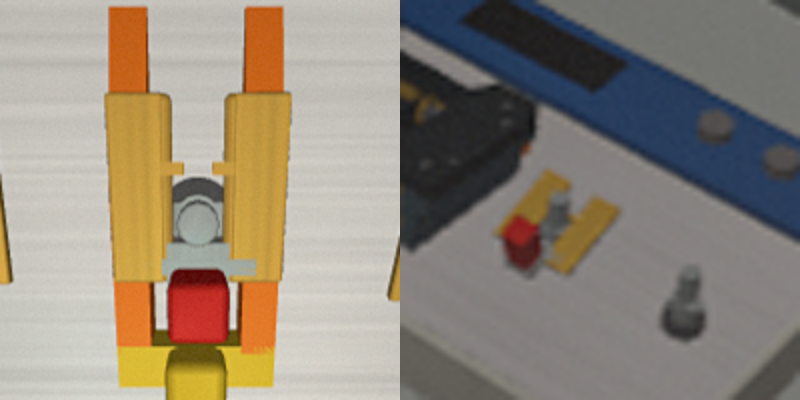

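```bash
python3 -m jog '[[[-1,0,0.05],0,0],[[-1.5,0,0.1],0,0],[[-1.5,0,0.1],0,0],[[-1.5,0,0.1],0,0],[[-1.5,0,0.1],0,0],[[-1.5,0,0.1],0,0],[[-1,0,0],0,0],[[0,0,0],0,0]]';python3 go.py;python3 -m jog '[[[0,0,-0.2],0,0],[[0,-2.5,0],0,0],[[0,-2.5,0],0,0],[[0,-2.4,0],0,0],[[0,0,0],0,0],[[0,0,0],0,0]]';python3 go.py
```

```text
time_s: 22.92
ee_pos: [469.6, 52.0, 73.4]
ee_rot: [180.0, 4.7, 4.4]
force: [-0.2, -0.2, -0.6]
gripper_width: 15.5
t 22.93 pos [469.6  52.   73.4] rot [179.98   4.73   4.4 ] F [-0.2 -0.2 -0.6] w 15.5 q6 90.0
S,L (np.float64(472.2), np.float64(15.8))
time_s: 23.68
ee_pos: [467.7, 127.5, 75.9]
ee_rot: [180.0, 4.5, 4.4]
force: [0.0, -0.4, -1.5]
gripper_width: 15.7
t 23.68 pos [467.7 127.5  75.9] rot [179.96   4.49   4.35] F [ 0.  -0.4 -1.5] w 15.7 q6 99.0
S,L (np.float64(476.1), np.float64(91.3))
```

```bash
python3 -m jog '[[[0,0.05,0.25],0,0],[[0,0,0],0,0],[[1,0,-0.08],0,0],[[1,0,-0.08],0,0],[[0,0,0],0,0]]';python3 go.py
```

```text
time_s: 24.3
ee_pos: [490.0, 126.7, 73.3]
ee_rot: [179.9, 4.4, 4.2]
force: [0.2, -1.1, -1.6]
gripper_width: 15.8
t 24.3 pos [490.  126.7  73.3] rot [179.94   4.44   4.19] F [ 0.2 -1.1 -1.6] w 15.8 q6 98.0
S,L (np.float64(498.3), np.float64(88.8))
```

```bash
python3 -m jog '[[[0,-0.18,0.08],-0.2,0],[[0,0,0],0,0]]';python3 go.py;python3 -m jog '[[[1,0,-0.08],0,0],[[1,0,-0.08],0,0],[[0.9,0,-0.06],0,0],[[0,0,0],0,0]]';python3 go.py
```

```text
time_s: 24.55
ee_pos: [489.6, 128.6, 72.2]
ee_rot: [180.0, 4.5, 4.4]
force: [-0.4, 0.4, -0.7]
gripper_width: 16.0
t 24.55 pos [489.6 128.6  72.2] rot [179.96   4.49   4.4 ] F [-0.4  0.4 -0.7] w 16.0 q6 98.0
S,L (np.float64(498.0), np.float64(90.6))
time_s: 25.05
ee_pos: [520.9, 131.2, 72.2]
ee_rot: [180.0, 4.5, 4.4]
force: [0.2, -0.4, -1.4]
gripper_width: 15.5
t 25.05 pos [520.9 131.2  72.2] rot [179.96   4.45   4.42] F [ 0.2 -0.4 -1.4] w 15.5 q6 98.0
S,L (np.float64(529.4), np.float64(90.8))
```

```bash
python3 -m jog '[[[4.2,0,-0.34],0,0]]';python3 go.py
```

```text
time_s: 25.18
ee_pos: [557.9, 133.8, 72.1]
ee_rot: [179.9, 5.1, 4.4]
force: [0.1, -0.4, -2.8]
gripper_width: 15.7
t 25.18 pos [557.9 133.8  72.1] rot [179.92   5.06   4.43] F [ 0.1 -0.4 -2.8] w 15.7 q6 97.0
S,L (np.float64(566.5), np.float64(90.6))
```

Much better. Finish the last ~11 mm.

```bash
python3 -m jog '[[[0.7,0,-0.06],0,0],[[0,0,0],0,0]]';python3 go.py
```

```text
time_s: 25.42
ee_pos: [566.6, 134.5, 72.0]
ee_rot: [179.9, 5.0, 4.4]
force: [0.5, 0.4, -0.4]
gripper_width: 16.1
t 25.43 pos [566.6 134.5  72. ] rot [179.93   4.97   4.41] F [ 0.5  0.4 -0.4] w 16.1 q6 97.0
S,L (np.float64(575.2), np.float64(90.6))
```

```bash
python3 -m jog '[[[0.2,0,-0.02],0,0],[[0,0,0],0,0]]';python3 go.py; python3 -c "
from h import *
d=grab('wrist','w7.png')"
python3 -m jog '[[[-1,0,0.06],0,0],[[-1.5,0,0.11],0,0],[[-1.5,0,0.11],0,0],[[-1.5,0,0.11],0,0],[[-1.5,0,0.11],0,0],[[-1.5,0,0.11],0,0],[[-1,0,0],0,0],[[0,0,-2],0,0],[[0,0,-4],0,0],[[0,0,0],0,0]]';python3 go.py
python3 - <<'E'
from h import *
d=grab('wrist','w8.png');e=grab('side','s8.png');grab('top','t8.png')
w7=cv2.imread('pics/w7.png')
x,y=proj(e,[660,60,60])[0].astype(int);print(x,y)
a=cv2.resize(w7[0:200,220:420],(400,400));b=cv2.resize(e['color'][y-35:y+45,x-40:x+40],(400,400),interpolation=2)[:,:,::-1]
cv2.imwrite('pics/j.png',np.hstack([a,b]))
E
```

```text
time_s: 25.68
ee_pos: [566.4, 134.5, 72.1]
ee_rot: [179.9, 5.1, 4.4]
force: [0.5, 0.4, -0.1]
gripper_width: 15.9
t 25.68 pos [566.4 134.5  72.1] rot [179.92   5.13   4.42] F [ 0.5  0.4 -0.1] w 15.9 q6 97.0
S,L (np.float64(575.0), np.float64(90.6))
time_s: 26.98
ee_pos: [462.6, 126.0, 135.5]
ee_rot: [179.9, 5.6, 4.5]
force: [-0.3, -1.2, -2.7]
gripper_width: 16.2
t 26.98 pos [462.6 126.  135.5] rot [179.85   5.62   4.47] F [-0.3 -1.2 -2.7] w 16.2 q6 98.0
S,L (np.float64(470.9), np.float64(90.1))
337 175
```

View pics/j.png

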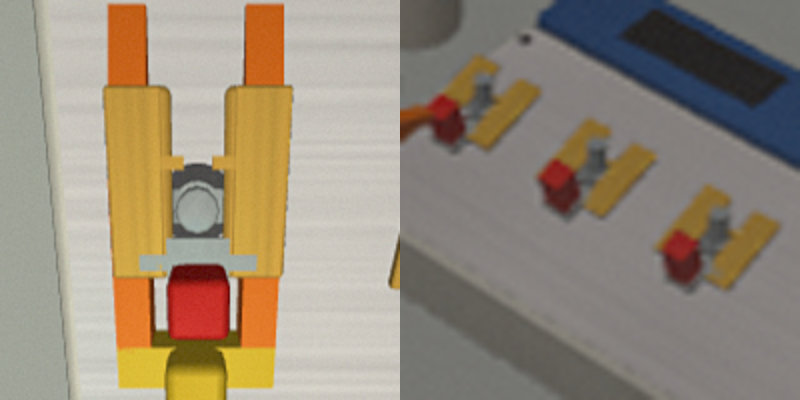

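```bash
python3 - <<'E'
from h import *
import pickle
d=pickle.load(open('side0.pkl','rb'));t0=pickle.load(open('top0.pkl','rb'))
def blobs(img,pts):
    m=((img[:,:,0]>110)&(img[:,:,1]<70)&(img[:,:,2]<70)).astype(np.uint8)
    n,l,s,c=cv2.connectedComponentsWithStats(m)
    out=[]
    for p in pts:
        k=[i for i in range(1,n) if s[i,4]>15]; i=min(k,key=lambda i:np.hypot(*(c[i]-p))); out.append((c[i].round(2).tolist(),s[i].tolist()))
    return out
th=np.radians(4.4);f=lambda x,y,z:[662.8+x*np.cos(th)-y*np.sin(th),28.7+x*np.sin(th)+y*np.cos(th),z]
now=cv2.imread('pics/s8.png')[:,:,::-1]; tn=cv2.imread('pics/t8.png')[:,:,::-1]
for nm,D,im in(('side',d,now),('top',t0,tn)):
    P=[proj(D,[f(-21,y,z)])[0] for y in(-37.5,37.5,112.5) for z in(68,78)]
    print(nm,'pred',P)
    for i in(0,2,4): print(blobs(D['color'],[P[i]]),blobs(im,[P[i+1]]))
E
```

```text
side pred [array([354.7, 190.4]), array([355. , 187.4]), array([330.4, 176.2]), array([330.5, 173.1]), array([307.7, 162.9]), array([307.7, 159.8])]
[([354.71, 187.24], [352, 185, 6, 5, 21])] [([352.4, 188.56], [350, 186, 6, 6, 25])]
[([330.5, 173.0], [328, 171, 6, 5, 20])] [([327.88, 174.33], [325, 172, 7, 6, 24])]
[([307.53, 159.76], [305, 158, 6, 5, 17])] [([302.03, 161.63], [294, 159, 15, 6, 35])]
top pred [array([344.8, 156.9]), array([345. , 156.2]), array([311.8, 160.1]), array([311.6, 159.4]), array([278.8, 163.3]), array([278.2, 162.6])]
[([344.54, 155.92], [342, 153, 6, 7, 37])] [([345.4, 159.63], [342, 157, 7, 6, 35])]
[([311.43, 159.43], [309, 157, 6, 6, 35])] [([311.9, 162.69], [309, 160, 6, 6, 29])]
[([277.9, 162.45], [275, 160, 6, 6, 31])] [([278.43, 166.43], [276, 164, 6, 6, 35])]
```

```bash
python3 - <<'E'
from h import *
import pickle
S=pickle.load(open('side0.pkl','rb'));T=pickle.load(open('top0.pkl','rb'))
def tri(a,b):
    Ps=[]
    for D in(S,T):
        K,R,t=cam(D);Ps.append(K@np.c_[R,t])
    X=cv2.triangulatePoints(Ps[0],Ps[1],np.array(a,float).reshape(2,1),np.array(b,float).reshape(2,1));return (X[:3]/X[3]).ravel()
th=np.radians(4.4);Rz=np.array([[np.cos(th),np.sin(th),0],[-np.sin(th),np.cos(th),0],[0,0,1]])
for a,b,c,d in(((354.71,187.24),(344.54,155.92),(352.4,188.56),(345.4,159.63)),((330.5,173),(311.43,159.43),(327.88,174.33),(311.9,162.69)),((307.5,159.8),(277.9,162.45),(305,161),(278.4,166.43))):
    p,q=tri(a,b),tri(c,d);print(p.round(1),q.round(1),'move in shaker axes',(Rz@(q-p)).round(1))
E
```

```text
[645.3  -9.2  77.3] [636.1 -10.5  80.2] move in shaker axes [-9.3 -0.6  2.9]
[639.   64.7  78.3] [630.7  64.4  79.5] move in shaker axes [-8.3  0.3  1.2]
[633.6 140.2  77.3] [624.1 138.9  79.8] move in shaker axes [-9.6 -0.5  2.5]
```

```bash
python3 go.py 404 -200 150 79
```

```text
t 27.12 pos [459.9 125.3 132.2] rot [179.77   6.11   4.46] F [ 0.4  0.2 -1. ] w 15.8 q6 98.0
shift cm [-8.25 32.   -0.78]
turn -74.54
S,L (np.float64(468.2), np.float64(89.6))
```

```bash
python3 -m jog '[[[-1.3,5.3,-0.5],0,0],[[-1.3,5.3,-0.3],0,0],[[-1.3,5.3,0],0,0],[[-1.3,5.3,0],0,0],[[-1.3,5.3,0],0,0],[[-1.3,5.3,0],0,0]]';python3 -m jog '[[[0,0,0],-10.6,0],[[0,0,0],-10.6,0],[[0,0,0],-10.6,0],[[0,0,0],-10.6,0],[[0,0,0],-10.6,0],[[0,0,0],-10.6,0],[[0,0,0],-10.6,0],[[0,0,0],0,0]]';python3 go.py 404 -200 60 79
```

```text
time_s: 27.88
ee_pos: [403.8, -203.0, 142.7]
ee_rot: [-180.0, 6.8, 5.0]
force: [0.6, 0.5, -1.5]
gripper_width: 15.9
time_s: 28.88
ee_pos: [395.3, -203.9, 131.8]
ee_rot: [-172.1, 1.3, 80.2]
force: [-0.9, -0.9, -1.2]
gripper_width: 15.7
t 28.88 pos [ 395.3 -203.9  131.8] rot [-172.14    1.33   80.23] F [-0.9 -0.9 -1.2] w 15.7 q6 -14.0
shift cm [0.7  1.77 6.99]
turn 1.23
S,L (np.float64(378.5), np.float64(-233.6))
```

```bash
python3 -m jog '[[[0.4,0.9,3.5],1.2,0],[[0.3,0.9,3.4],0,0],[[0,0,0],0,0],[[0,0,0],0,0]]';python3 go.py 404 -200 35 79
```

```text
time_s: 29.38
ee_pos: [404.2, -200.0, 58.6]
ee_rot: [-172.1, 1.6, 78.4]
force: [0.4, -0.1, -1.1]
gripper_width: 15.8
t 29.38 pos [ 404.2 -200.    58.6] rot [-172.12    1.56   78.38] F [ 0.4 -0.1 -1.1] w 15.8 q6 -11.0
shift cm [0.06 0.3  2.33]
turn -0.62
S,L (np.float64(387.6), np.float64(-230.5))
```

```bash
python3 -m jog '[[[0,0.2,1.2],-0.6,0],[[0,0,0],0,0]]';python3 go.py 404 -200 35 79;python3 -m jog '[[[0,0.1,0.4],0,0]]';python3 go.py 404 -200 32 79; python3 -c "
from h import *
d=grab('side','s9.png');x,y=proj(d,[414,-150,20])[0].astype(int);print(x,y)
a=cv2.resize(d['color'][y-60:y+60,x-80:x+80],(800,600),interpolation=2);cv2.imwrite('pics/k.png',a[:,:,::-1])"
```

```text
time_s: 29.62
ee_pos: [405.2, -201.0, 47.3]
ee_rot: [-172.3, 1.5, 78.9]
force: [-0.2, -0.1, -0.8]
gripper_width: 15.7
t 29.62 pos [ 405.2 -201.    47.3] rot [-172.28    1.54   78.94] F [-0.2 -0.1 -0.8] w 15.7 q6 -11.0
shift cm [0.11 0.03 1.23]
turn -0.06
S,L (np.float64(388.6), np.float64(-231.5))
time_s: 29.75
ee_pos: [406.1, -201.5, 43.6]
ee_rot: [-172.4, 1.6, 78.9]
force: [1.2, -0.7, -0.5]
gripper_width: 15.5
t 29.75 pos [ 406.1 -201.5   43.6] rot [-172.37    1.56   78.92] F [ 1.2 -0.7 -0.5] w 15.5 q6 -11.0
shift cm [ 0.14 -0.08  1.18]
turn -0.08
S,L (np.float64(389.4), np.float64(-232.1))
327 299
```

```bash
python3 -m jog '[[[0,0,0.8],0,0],[[0,0,0],0,0]]';python3 go.py;python3 -m jog '[[[0,0,0.3],0,0]]';python3 go.py;python3 -m jog '[[[0,0,0.3],0,0]]';python3 go.py
```

```text
time_s: 30.05
ee_pos: [404.4, -201.3, 34.6]
ee_rot: [-172.3, 1.5, 78.9]
force: [-0.7, -0.8, -1.2]
gripper_width: 15.8
t 30.05 pos [ 404.4 -201.3   34.6] rot [-172.3     1.54   78.92] F [-0.7 -0.8 -1.2] w 15.8 q6 -11.0
S,L (np.float64(387.8), np.float64(-231.7))
time_s: 30.18
ee_pos: [404.3, -201.4, 31.7]
ee_rot: [-172.3, 1.6, 78.9]
force: [1.7, 0.7, 7.5]
gripper_width: 15.8
t 30.18 pos [ 404.3 -201.4   31.7] rot [-172.34    1.55   78.92] F [1.7 0.7 7.5] w 15.8 q6 -11.0
S,L (np.float64(387.7), np.float64(-231.9))
time_s: 30.3
ee_pos: [404.5, -201.4, 31.0]
ee_rot: [-172.4, 1.6, 78.9]
force: [-2.1, 6.3, 37.5]
gripper_width: 16.0
t 30.3 pos [ 404.5 -201.4   31. ] rot [-172.37    1.56   78.87] F [-2.1  6.3 37.5] w 16.0 q6 -11.0
S,L (np.float64(387.9), np.float64(-231.9))
```

Contact; release and rise.

```bash
python3 -m jog '[[[0,0,-0.05],0,0.35],[[0,0,0],0,0.35],[[0,0,0],0,0.4],[[0,0,0],0,0.4],[[0,0,-1],0,0.4],[[0,0,-3],0,0.4],[[0,0,-5],0,0.4],[[0,0,-5],0,0.4],[[0,0,-3],0,0.4],[[0,0,0],0,0.4]]';python3 go.py 640 -10 190 4.4; python3 - <<'E'
from h import *
d=grab('wrist','w10.png')
o=np.r_[406.8,-185];a=np.radians(79);u=np.r_[np.cos(a),np.sin(a)];v=np.r_[-u[1],u[0]]
f=lambda x,y,z:np.r_[o+x*u+y*v,z+3]
print(proj(d,[f(120,17,3),f(120,-17,3),f(-38,8,36),f(-38,-8,36),f(36,0,36),f(30,22,20),f(30,-22,20)]).tolist())
im=d['color'].astype(int);m=(im[:,:,0]>140)&(im[:,:,2]<90)&(im[:,:,1]>60)
n,l,s,c=cv2.connectedComponentsWithStats(m.astype(np.uint8))
for i in range(1,n):
    if s[i,4]>100: print(s[i],c[i].round(1))
E
```

```text
time_s: 31.55
ee_pos: [428.6, -201.2, 207.7]
ee_rot: [-172.5, 1.6, 78.9]
force: [0.9, 0.5, -0.2]
gripper_width: 36.5
t 31.55 pos [ 428.6 -201.2  207.7] rot [-172.46    1.56   78.87] F [ 0.9  0.5 -0.2] w 36.5 q6 -12.0
shift cm [22.88 17.06 -1.1 ]
turn 74.47
S,L (np.float64(411.9), np.float64(-233.5))
[[305.1, 63.9], [334.9, 63.2], [310.3, 204.6], [323.5, 205.1], [316.4, 142.4], [299.9, 145.6], [337.0, 146.1]]
[ 296   65   26  140 1601] [308.1 141.3]
[322  64  15  88 830] [330.8 109.6]
[577 136  47  71 231] [590.7 166.2]
[ 588  137   52   82 3256] [617.6 181.8]
[ 434  205  114   71 4761] [488.  232.7]
[381 274  10  40 144] [387.6 295. ]
```

```bash
python3 -m jog '[[[0,0,0],10.6,0.4],[[0,0,0],10.6,0.4],[[0,0,0],10.6,0.4],[[0,0,0],10.6,0.4],[[0,0,0],10.6,0.4],[[0,0,0],10.6,0.4],[[0,0,0],10.6,0.4],[[0,0,0],0,0.4]]';python3 go.py 637 -11 160 4.4
```

```text
time_s: 32.6
ee_pos: [418.5, -197.2, 193.6]
ee_rot: [-178.7, 9.3, 3.5]
force: [0.3, -0.9, -0.8]
gripper_width: 36.5
t 32.6 pos [ 418.5 -197.2  193.6] rot [-178.74    9.29    3.55] F [ 0.3 -0.9 -0.8] w 36.5 q6 63.0
shift cm [ 2.320e+01 -1.724e+01 -1.000e-02]
turn -0.85
S,L (np.float64(402.1), np.float64(-228.7))
```

```bash
python3 -m jog '[[[4.6,-3.4,0],-0.8,0.4],[[4.6,-3.4,0],0,0.4],[[4.6,-3.4,0],0,0.4],[[4.6,-3.4,0],0,0.4],[[4.5,-3.4,0],0,0.4],[[0,0,0],0,0.4],[[0,0,0],0,0.4]]';python3 go.py 637 -11 160 4.4; python3 -c "
from h import *
import pickle
d=grab('wrist','w11.png');pickle.dump(d,open('w11.pkl','wb'))
th=np.radians(4.4);f=lambda x,y,z:[665.7+x*np.cos(th)-y*np.sin(th),-8.7+x*np.sin(th)+y*np.cos(th),z]
print(proj(d,[f(0,0,81),f(-21,0,90),f(-21,0,66),f(26,14,66),f(26,-14,66),f(-18,14,66)]).tolist())"
```

```text
time_s: 33.48
ee_pos: [632.5, -5.0, 151.0]
ee_rot: [-178.3, 10.0, 5.5]
force: [0.0, -0.7, 0.2]
gripper_width: 36.5
t 33.48 pos [632.5  -5.  151. ] rot [-178.34   10.05    5.53] F [ 0.  -0.7  0.2] w 36.5 q6 83.0
shift cm [ 0.23  0.61 -0.97]
turn 1.13
S,L (np.float64(630.3), np.float64(-53.5))
[[329.3, 165.3], [328.5, 195.1], [328.3, 182.6], [312.1, 126.2], [348.5, 127.0], [311.8, 178.9]]
```

View pics/w11.png

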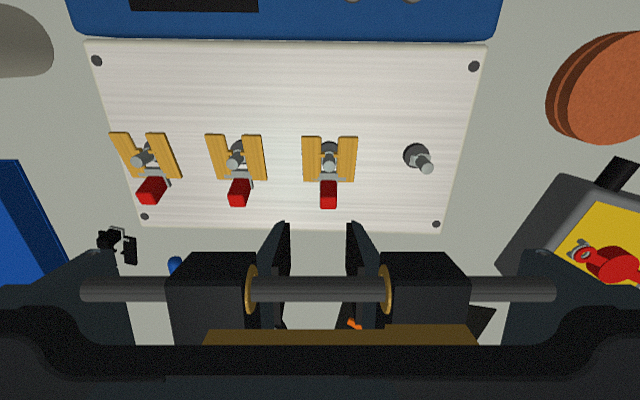

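```bash
python3 - <<'E'
from h import *
import pickle
W=pickle.load(open('w11.pkl','rb'));S=pickle.load(open('side0.pkl','rb'));T=pickle.load(open('top0.pkl','rb'))
s=grab('side','s11.png')['color'].copy()
K,R,t=cam(W);print('cam',(-R.T@t).round())
th=np.radians(4.4)
def box(rod,dx,dz,tilt):
    a=np.radians(tilt);out=[]
    for x in(-28,-14):
        for y in(-7,7):
            for z in(4,28):
                X=x*np.cos(a)+z*np.sin(a)+dx; Z=-x*np.sin(a)*-1+z*np.cos(a)  # tilt>0: tab end down
                out.append([rod[0]+X*np.cos(th)-y*np.sin(th),rod[1]+X*np.sin(th)+y*np.cos(th),52+dz+Z])
    return np.array(out)
def bb(img,p,thr=80):
    im=img.astype(int);m=((im[:,:,0]>thr)&(im[:,:,1]<.45*im[:,:,0])&(im[:,:,2]<.45*im[:,:,0])).astype(np.uint8)
    n,l,st,c=cv2.connectedComponentsWithStats(m);i=min([i for i in range(1,n) if st[i,4]>15],key=lambda i:np.hypot(*(c[i]-p)));x,y,w,h,_=st[i];return np.array([x,y,x+w,y+h])
def pb(D,P): q=proj(D,P)+.5;return np.r_[q.min(0),q.max(0)]
from scipy.optimize import least_squares
# offsets calibrated on initial pictures
for y in(-37.5,37.5,112.5):
    rod=np.array([662.8-y*np.sin(th),28.7+y*np.cos(th)])
    P0=box(rod,0,0,0)
    cS=bb(S['color'],pb(S,P0).reshape(2,2).mean(0),60)-pb(S,P0)
    P1=box(rod,-8,10,0); oS=bb(s,pb(S,P1).reshape(2,2).mean(0),60); oW=bb(W['color'],pb(W,P1).reshape(2,2).mean(0))
    r=lambda v:np.r_[pb(S,box(rod,*v[:3]))+np.tile(cS.reshape(2,2).mean(0),2)*0-oS,(pb(W,box(rod,*v[:3]))-oW)/1]
    f=least_squares(r,[-8,5,0]);f0=least_squares(lambda v:r([v[0],v[1],0]),[-8,5]);print(y,'cS',cS.round(1),'fit',f.x.round(1),f.cost.round(1),'notilt',f0.x.round(1),f0.cost.round(1),oW)
E
```

```text
cam [740.   1. 286.]
-37.5 cS [ 1.2  1.7 -0.7 -1.5] fit [-8.  5.  0.] 4.6 notilt [-8.  5.] 4.6 [320 181 337 209]
37.5 cS [ 1.2  0.7 -1.1 -2. ] fit [-8.  5.  0.] 5.9 notilt [-8.  5.] 5.9 [227 179 251 207]
112.5 cS [ 0.8  0.8 -1.2 -1.5] fit [-8.  5.  0.] 14.2 notilt [-8.  5.] 14.2 [136 177 166 205]
```

```bash
sed -i 's/return (q\[:,:2\]\/q\[:,2:\]).round(1)/return q[:,:2]\/q[:,2:]/' h.py; python3 - <<'E'
from h import *
import pickle
W=pickle.load(open('w11.pkl','rb'));S=pickle.load(open('side0.pkl','rb'))
s=cv2.imread('pics/s11.png')[:,:,::-1];th=np.radians(4.4)
def box(rod,dx,dz):
    x,y,z=[a.ravel() for a in np.meshgrid((-28+dx,-14+dx),(-7,7),(56+dz,80+dz))]
    return np.c_[rod[0]+x*np.cos(th)-y*np.sin(th),rod[1]+x*np.sin(th)+y*np.cos(th),z]
def bb(img,p,thr):
    im=img.astype(int);m=((im[:,:,0]>thr)&(im[:,:,1]<.45*im[:,:,0])&(im[:,:,2]<.45*im[:,:,0])).astype(np.uint8)
    n,l,st,c=cv2.connectedComponentsWithStats(m);i=min([i for i in range(1,n) if st[i,4]>15],key=lambda i:np.hypot(*(c[i]-p)));x,y,w,h,_=st[i];return np.array([x,y,x+w,y+h])
def pb(D,P): q=proj(D,P)+.5;return np.r_[q.min(0),q.max(0)]
for y in(-37.5,37.5,112.5):
    rod=np.array([662.8-y*np.sin(th),28.7+y*np.cos(th)])
    ctr=lambda D,P:pb(D,P).reshape(2,2).mean(0)
    oS=bb(s,ctr(S,box(rod,-8,10)),60);oW=bb(W['color'],ctr(W,box(rod,-8,10)),80);o0=bb(S['color'],ctr(S,box(rod,0,0)),60)
    g=[(np.sum((pb(S,box(rod,a,b))-oS-np.r_[-1.2,-1,1.2,1.6])**2)+np.sum((pb(W,box(rod,a,b))-oW)**2),a,b) for a in np.arange(-16,4,.5) for b in np.arange(-4,20,.5)]
    print(y,min(g),'side bb start/now',o0,oS)
    for b in(0,5,10): print(b,min(v for v in g if v[2]==b))
E
```

```text
-37.5 (np.float64(1.0296930893826053), np.float64(-7.5), np.float64(4.5)) side bb start/now [352 186 359 196] [350 186 357 196]
0 (np.float64(8.046922851190187), np.float64(-9.5), np.float64(0.0))
5 (np.float64(1.2147323225028417), np.float64(-7.5), np.float64(5.0))
10 (np.float64(13.353917632751804), np.float64(-5.5), np.float64(10.0))
37.5 (np.float64(4.397216239727856), np.float64(-8.0), np.float64(4.0)) side bb start/now [328 171 334 181] [325 172 332 181]
0 (np.float64(14.897919421085563), np.float64(-9.5), np.float64(0.0))
5 (np.float64(5.072543821786489), np.float64(-8.0), np.float64(5.0))
10 (np.float64(28.346719291098246), np.float64(-6.0), np.float64(10.0))
112.5 (np.float64(20.608414432990756), np.float64(-8.5), np.float64(3.5)) side bb start/now [305 158 311 168] [303 159 310 168]
0 (np.float64(39.412881401456644), np.float64(-9.0), np.float64(0.0))
5 (np.float64(23.403352680973832), np.float64(-8.0), np.float64(5.0))
10 (np.float64(83.12057774621046), np.float64(-7.0), np.float64(10.0))
```

```bash
python3 - <<'E'
from h import *
import pickle
from scipy.optimize import least_squares
W=pickle.load(open('w11.pkl','rb'));im=W['color'].astype(int);th=np.radians(4.4)
hsv=cv2.cvtColor(W['color'],cv2.COLOR_RGB2HSV)
m=((hsv[:,:,0]>14)&(hsv[:,:,0]<28)&(hsv[:,:,1]>110)&(hsv[:,:,2]>90)).astype(np.uint8);m[215:]=0
n,l,st,c=cv2.connectedComponentsWithStats(m)
J=[]
for i in range(1,n):
    if st[i,4]>150 and st[i,0]<400:
        q=cv2.approxPolyDP(cv2.convexHull(np.argwhere(l==i)[:,::-1].astype(np.int32)),3,True)[:,0]
        J.append((c[i],cv2.boxPoints(cv2.minAreaRect(np.argwhere(l==i)[:,::-1].astype(np.float32))),q));
J.sort(key=lambda a:a[0][0])
for j in J: print(j[0].round(1),j[2].tolist())
for k,y in enumerate((112.5,37.5,-37.5)):
    rod=np.array([662.8-y*np.sin(th),28.7+y*np.cos(th)])
    def pts(dx,dy,dz,tl,z0=4):
        a=np.radians(tl);o=[]
        for s in(1,-1):
            for x in(26,-18):
                for yy in(6.3,22):
                    X=x*np.cos(a)-z0*np.sin(a)+dx;Z=x*np.sin(a)+z0*np.cos(a);Y=s*yy+dy
                    o.append([rod[0]+X*np.cos(th)-Y*np.sin(th),rod[1]+X*np.sin(th)+Y*np.cos(th),52+dz+Z])
        return np.array(o)
    obs=np.vstack([j[2] for j in J[2*k:2*k+2]])+0.0
    def r(v):
        P=proj(W,pts(*v));return np.r_[np.min(np.linalg.norm(P[:,None]-obs[None],axis=2),axis=1),v[3]/30]
    for z in(0,10):
        for t in(0,12):
            f=least_squares(r,[-6,0,z,t]);print(y,(z,t),f.x.round(1),round(f.cost,1))
E
```

```text
[126.1 150.7] [[144, 172], [131, 175], [108, 133], [126, 132], [141, 148]]
[162.6 154.2] [[181, 177], [166, 177], [148, 152], [146, 133], [164, 135]]
[218.4 153.8] [[217, 178], [205, 134], [224, 135], [232, 154], [230, 174]]
[253.8 156.1] [[266, 179], [252, 179], [240, 154], [242, 135], [260, 137]]
[311.2 157.5] [[318, 136], [324, 152], [317, 181], [304, 180], [301, 138]]
[346.3 157.3] [[356, 137], [353, 181], [338, 181], [333, 156], [338, 138]]
112.5 (0, 0) [-6.3  5.6  1.1 16. ] 36.8
112.5 (0, 12) [-20.8  24.8 -40.9  10.5] 137.3
112.5 (10, 0) [-6.3  5.6  1.1 16. ] 36.8
112.5 (10, 12) [-6.3  5.6  1.1 16. ] 36.8
37.5 (0, 0) [-6.3  2.7  0.8 16.8] 29.2
37.5 (0, 12) [-6.3  2.7  0.8 16.8] 29.2
37.5 (10, 0) [-6.3  2.7  0.9 16.8] 29.2
37.5 (10, 12) [-6.3  2.7  0.8 16.8] 29.2
-37.5 (0, 0) [-5.6  0.8  4.5 16.6] 20.7
-37.5 (0, 12) [-5.6  0.8  4.5 16.7] 20.7
-37.5 (10, 0) [-5.6  0.8  4.5 16.7] 20.7
-37.5 (10, 12) [-5.6  0.8  4.5 16.7] 20.7
```

```bash
python3 go.py 634.7 -10.5 100 4.4
```

```text
t 33.58 pos [632.4  -5.5 151.6] rot [-178.34   10.      5.42] F [-0.6 -0.2 -0.6] w 36.8 q6 83.0
shift cm [1.08 0.67 5.03]
turn 1.02
S,L (np.float64(630.1), np.float64(-54.0))
```

```bash
python3 -m jog '[[[0.4,0.5,2],1,0.4],[[0.4,0,1.6],0,0.4],[[0.1,0,0.6],0,0.4],[[0,0,0],0,0.4],[[0,0,0],0,0.4]]' 25;python3 go.py 634.7 -10.5 83 4.4
```

```text
time_s: 34.2
ee_pos: [632.9, -12.4, 109.8]
ee_rot: [-178.5, 9.9, 4.3]
force: [0.3, 0.1, 0.3]
gripper_width: 36.3
t 34.2 pos [632.9 -12.4 109.8] rot [-178.52    9.87    4.26] F [0.3 0.1 0.3] w 36.3 q6 83.0
shift cm [ 0.65 -0.1   2.61]
turn -0.14
S,L (np.float64(630.0), np.float64(-60.9))
```

```bash
python3 -m jog '[[[0.4,-0.1,1.4],0,0.4],[[0.2,0,0.8],0,0.4],[[0,0,0],0,0.4]]' 25;python3 go.py 634.7 -10.5 83 4.4
```

```text
time_s: 34.58
ee_pos: [635.3, -10.2, 86.1]
ee_rot: [-178.5, 9.8, 4.3]
force: [-0.6, -0.6, 0.1]
gripper_width: 36.3
t 34.58 pos [635.3 -10.2  86.1] rot [-178.52    9.81    4.29] F [-0.6 -0.6  0.1] w 36.3 q6 84.0
shift cm [-0.01  0.03  0.32]
turn -0.11
S,L (np.float64(632.7), np.float64(-59.0))
```

```bash
python3 -m jog '[[[0,0,0.2],0,0.4],[[0,0,0],0,0],[[0,0,0],0,0],[[0,0,0],0,0],[[0,0,0],0,0],[[0,0,0],0,0]]' 30;python3 go.py
```

```text
time_s: 35.33
ee_pos: [635.3, -10.7, 84.6]
ee_rot: [-178.6, 9.8, 4.3]
force: [0.7, -0.0, -0.2]
gripper_width: 13.8
t 35.33 pos [635.3 -10.7  84.6] rot [-178.58    9.76    4.29] F [ 0.7 -0.  -0.2] w 13.8 q6 84.0
S,L (np.float64(632.6), np.float64(-59.4))
```

```bash
python3 -m jog '[[[-0.1,0,-0.6],0,0],[[-0.1,0,-0.6],0,0]]';python3 go.py;python3 -m jog '[[[-0.2,0,-1.2],0,0],[[-0.2,0,-1.2],0,0],[[-0.5,0,-3],0,0],[[-0.5,0,-3],0,0],[[0,0,0],0,0]]';python3 go.py 505 380 180 4.4
```

```text
time_s: 35.58
ee_pos: [635.3, -10.8, 96.9]
ee_rot: [-178.6, 9.8, 4.3]
force: [0.3, -0.8, 0.1]
gripper_width: 13.8
t 35.58 pos [635.3 -10.8  96.9] rot [-178.55    9.79    4.29] F [ 0.3 -0.8  0.1] w 13.8 q6 84.0
S,L (np.float64(632.6), np.float64(-59.5))
time_s: 36.2
ee_pos: [636.5, -12.7, 188.6]
ee_rot: [-178.6, 9.6, 4.3]
force: [0.4, -0.5, -0.9]
gripper_width: 13.7
t 36.2 pos [636.5 -12.7 188.6] rot [-178.55    9.59    4.3 ] F [ 0.4 -0.5 -0.9] w 13.7 q6 83.0
shift cm [ -9.88 -40.07   3.56]
turn -0.1
S,L (np.float64(633.7), np.float64(-61.5))
```

```bash
cat > tray.py <<'E'
from h import *
import pickle
T=pickle.load(open('top0.pkl','rb'))
def c(im):
    h=cv2.cvtColor(np.ascontiguousarray(im),cv2.COLOR_RGB2HSV);m=((h[:,:,0]>105)&(h[:,:,0]<125)&(h[:,:,1]>150)&(h[:,:,2]>40)).astype(np.uint8);m[:, 250:]=0;m[:140]=0;m[300:]=0
    n,l,s,q=cv2.connectedComponentsWithStats(m);i=1+np.argmax(s[1:,4]);return s[i],q[i]
d=grab('top')
a,b=c(T['color']),c(d['color']);print(a,b);print(ray(T,*a[1],10),ray(d,*b[1],10))
E
python3 tray.py; python3 go.py 437.2 403.2 180 4.4
```

```text
(array([ 144,  178,   70,   90, 5230], dtype=int32), array([178.32409178, 222.28126195])) (array([ 144,  178,   70,   90, 5284], dtype=int32), array([178.3181302 , 222.23959122]))
[504.  390.7  10. ] [504.1 390.7  10. ]
t 36.25 pos [635.6 -12.7 186.9] rot [-178.53    9.77    4.3 ] F [-0.1 -1.1 -1.2] w 13.8 q6 83.0
shift cm [-16.31 -42.85   4.61]
turn -0.1
S,L (np.float64(632.8), np.float64(-61.4))
```

```bash
python3 -m jog '[[[-2,-5.3,0.4],0,0],[[-2,-5.3,0.4],0,0],[[-2,-5.3,0.4],0,0],[[-2,-5.3,0.4],0,0],[[-2,-5.3,0.4],0,0],[[-2,-5.3,0.4],0,0],[[-2,-5.3,0.4],0,0],[[-2,-5.3,0.4],0,0],[[0,0,0],0,0]]';python3 go.py 437.2 403.2 80 4.4
```

```text
time_s: 37.38
ee_pos: [431.8, 408.3, 179.1]
ee_rot: [-179.0, 11.0, 4.0]
force: [-0.6, -0.9, -1.3]
gripper_width: 13.8
t 37.38 pos [431.8 408.3 179.1] rot [-178.96   10.99    4.02] F [-0.6 -0.9 -1.3] w 13.8 q6 122.0
shift cm [2.38 0.72 9.62]
turn -0.38
S,L (np.float64(461.9), np.float64(374.0))
```

```bash
python3 -m jog '[[[0.8,0.4,3],0,0],[[0.8,0.3,3],0,0],[[0.7,0,2.5],0,0],[[0,0,0],0,0],[[0,0,0],0,0]]';python3 go.py 437.2 403.2 39 4.4
```

```text
time_s: 38.0
ee_pos: [437.9, 398.3, 85.0]
ee_rot: [-179.4, 11.3, 3.9]
force: [0.0, -0.5, -0.3]
gripper_width: 13.8
t 38.0 pos [437.9 398.3  85. ] rot [-179.36   11.3     3.92] F [ 0.  -0.5 -0.3] w 13.8 q6 120.0
shift cm [ 0.86 -0.45  4.52]
turn -0.48
S,L (np.float64(467.2), np.float64(363.5))
```

```bash
python3 -m jog '[[[0.3,-0.2,1.7],0,0],[[0.3,-0.1,1.4],0,0],[[0.1,0,0.8],0,0],[[0,0,0],0,0]]';python3 go.py 437.2 403.2 38 4.4
```

```text
time_s: 38.5
ee_pos: [437.6, 402.1, 44.2]
ee_rot: [-179.3, 11.2, 3.9]
force: [0.3, -0.2, -0.0]
gripper_width: 13.5
t 38.5 pos [437.6 402.1  44.2] rot [-179.27   11.17    3.92] F [ 0.3 -0.2 -0. ] w 13.5 q6 120.0
shift cm [ 0.09 -0.11  0.62]
turn -0.48
S,L (np.float64(467.1), np.float64(367.3))
```

```bash
python3 -m jog '[[[0.1,0,0.4],0,0],[[0,0,0],0,0]]';python3 go.py;python3 -m jog '[[[0,0,0],0,0.3],[[0,0,0],0,0.3],[[0,0,0],0,0.3],[[-0.2,0,-1],0,0.3],[[-0.5,0,-3],0,0.3],[[-0.9,0,-5],0,0.3],[[-0.9,0,-5],0,0.3],[[0,0,0],0,0.3]]';python3 go.py 629 64.5 150 4.4;python3 tray.py
```

```text
time_s: 38.75
ee_pos: [438.0, 402.5, 40.2]
ee_rot: [-179.2, 11.1, 3.9]
force: [1.1, -0.2, -1.3]
gripper_width: 13.6
t 38.75 pos [438.  402.5  40.2] rot [-179.24   11.13    3.94] F [ 1.1 -0.2 -1.3] w 13.6 q6 120.0
S,L (np.float64(467.6), np.float64(367.7))
time_s: 39.75
ee_pos: [441.3, 401.2, 190.4]
ee_rot: [-179.1, 10.9, 3.9]
force: [0.1, -0.7, -0.5]
gripper_width: 27.1
t 39.75 pos [441.3 401.2 190.4] rot [-179.11   10.94    3.95] F [ 0.1 -0.7 -0.5] w 27.1 q6 122.0
shift cm [16.88 34.89  0.32]
turn -0.45
S,L (np.float64(470.8), np.float64(366.1))
(array([ 144,  178,   70,   90, 5230], dtype=int32), array([178.32409178, 222.28126195])) (array([ 144,  178,   70,   89, 4307], dtype=int32), array([181.98955189, 217.80705828]))
[504.  390.7  10. ] [514.7 381.8  10. ]
```

```bash
python3 -m jog '[[[2.4,5,0],0,0.4],[[2.4,5,0],0,0.4],[[2.4,5,0],0,0.4],[[2.4,5,0],0,0.4],[[2.4,5,0],0,0.4],[[2.4,5,0],0,0.4],[[2.4,4.9,0],-0.4,0.4],[[0,0,0],0,0.4],[[0,0,0],0,0.4]]';python3 go.py 629.5 64 105 4.4
```

```text
time_s: 40.92
ee_pos: [626.1, 52.8, 137.0]
ee_rot: [-179.3, 12.5, 4.5]
force: [0.5, -0.1, 0.7]
gripper_width: 36.9
t 40.92 pos [626.1  52.8 137. ] rot [-179.3    12.46    4.48] F [ 0.5 -0.1  0.7] w 36.9 q6 89.0
shift cm [ 1.11 -1.05  3.05]
turn 0.08
S,L (np.float64(628.3), np.float64(4.6))
```

```bash
python3 -m jog '[[[0.2,-0.9,0],0,0.4],[[0,0,0],0,0.4],[[0.5,0,1.3],0,0.4],[[0.3,0,1.2],0,0.4],[[0,0,0],0,0.4]]' 30;python3 go.py 629.5 64 84.6 4.4
```

```text
time_s: 41.55
ee_pos: [627.7, 67.3, 108.2]
ee_rot: [-179.3, 12.6, 4.8]
force: [-0.6, -0.5, -0.4]
gripper_width: 36.7
t 41.55 pos [627.7  67.3 108.2] rot [-179.26   12.6     4.81] F [-0.6 -0.5 -0.4] w 36.7 q6 90.0
shift cm [0.66 0.38 2.27]
turn 0.41
S,L (np.float64(631.0), np.float64(19.0))
```

```bash
python3 -m jog '[[[0.2,0.3,0.2],0.4,0.4],[[0,0,0],0,0.4],[[0.3,0,1.1],0,0.4],[[0.1,0,0.6],0,0.4],[[0,0,0],0,0.4]]' 30;python3 go.py 629.5 64 84.6 4.4
```

```text
time_s: 42.18
ee_pos: [630.0, 64.0, 87.1]
ee_rot: [-179.4, 12.6, 4.3]
force: [0.1, 1.0, 1.1]
gripper_width: 36.8
t 42.17 pos [630.   64.   87.1] rot [-179.36   12.58    4.33] F [0.1 1.  1.1] w 36.8 q6 90.0
shift cm [ 0.01 -0.    0.25]
turn -0.07
S,L (np.float64(633.0), np.float64(15.5))
```

```bash
python3 -m jog '[[[0,0,0.15],0,0.4],[[0,0,0],0,0],[[0,0,0],0,0],[[0,0,0],0,0],[[0,0,0],0,0],[[0,0,0],0,0]]' 30;python3 go.py;python3 -m jog '[[[-0.14,0,-0.6],0,0],[[-0.14,0,-0.6],0,0]]';python3 go.py;python3 -m jog '[[[-0.25,0,-1.2],0,0],[[-0.25,0,-1.2],0,0],[[-0.6,0,-3],0,0],[[-0.6,0,-3],0,0],[[0,0,0],0,0]]';python3 go.py 445.1 341.7 180 4.4
```

```text
time_s: 42.92
ee_pos: [629.9, 63.9, 86.0]
ee_rot: [-179.4, 12.5, 4.3]
force: [-0.3, -0.2, -0.0]
gripper_width: 13.6
t 42.92 pos [629.9  63.9  86. ] rot [-179.38   12.53    4.33] F [-0.3 -0.2 -0. ] w 13.6 q6 90.0
S,L (np.float64(632.9), np.float64(15.4))
time_s: 43.18
ee_pos: [629.8, 63.8, 98.6]
ee_rot: [-179.4, 12.5, 4.3]
force: [-0.0, 0.1, -0.8]
gripper_width: 13.7
t 43.17 pos [629.8  63.8  98.6] rot [-179.37   12.54    4.33] F [-0.   0.1 -0.8] w 13.7 q6 90.0
S,L (np.float64(632.8), np.float64(15.3))
time_s: 43.8
ee_pos: [632.0, 63.1, 190.9]
ee_rot: [-179.4, 12.4, 4.3]
force: [-0.8, -0.9, -0.4]
gripper_width: 13.8
t 43.8 pos [632.   63.1 190.9] rot [-179.36   12.35    4.34] F [-0.8 -0.9 -0.4] w 13.8 q6 90.0
shift cm [-15.91 -29.14   4.92]
turn -0.06
S,L (np.float64(634.9), np.float64(14.5))
```

```bash
python3 -m jog '[[[-2.6,-4.7,0.7],0,0],[[-2.6,-4.7,0.7],0,0],[[-2.6,-4.7,0.7],0,0],[[-2.6,-4.7,0.7],0,0],[[-2.6,-4.7,0.7],0,0],[[-2.6,-4.7,0.7],0,0],[[0,0,0],0,0]]';python3 go.py 445.1 341.7 80 4.4;python3 tray.py
```

```text
time_s: 44.68
ee_pos: [442.3, 338.5, 178.7]
ee_rot: [-179.6, 12.9, 4.1]
force: [0.2, -0.5, -0.2]
gripper_width: 13.8
t 44.67 pos [442.3 338.5 178.7] rot [-179.56   12.87    4.11] F [ 0.2 -0.5 -0.2] w 13.8 q6 116.0
shift cm [ 2.49 -0.23  9.56]
turn -0.29
S,L (np.float64(467.0), np.float64(303.5))
(array([ 144,  178,   70,   90, 5230], dtype=int32), array([178.32409178, 222.28126195])) (array([ 144,  178,   70,   84, 3195], dtype=int32), array([180.4741784 , 207.83599374]))
[504.  390.7  10. ] [538.8 385.7  10. ]
```

```bash
python3 -m jog '[[[0.8,-0.2,3],0,0],[[0.8,-0.2,3],0,0],[[0.7,0,2.5],0,0],[[0,0,0],0,0],[[0,0,0],0,0]]';python3 go.py 445.1 341.7 60 4.4
```

```text
time_s: 45.35
ee_pos: [450.1, 336.8, 87.3]
ee_rot: [-179.8, 12.8, 3.7]
force: [-0.3, 0.4, -0.1]
gripper_width: 13.8
t 45.35 pos [450.1 336.8  87.3] rot [-179.79   12.8     3.67] F [-0.3  0.4 -0.1] w 13.8 q6 115.0
shift cm [ 0.15 -0.51  2.76]
turn -0.73
S,L (np.float64(474.6), np.float64(301.3))
```

```bash
python3 -m jog '[[[0,-0.4,1.2],-0.7,0],[[0.1,0,1.2],0,0],[[0.2,0,1.2],0,0],[[0.1,0,0.6],0,0],[[0,0,0],0,0]]';python3 go.py 445.1 341.7 40 4.4
```

```text
time_s: 45.98
ee_pos: [445.0, 341.1, 44.3]
ee_rot: [-179.5, 12.6, 4.4]
force: [0.4, 0.0, -0.2]
gripper_width: 13.5
t 45.98 pos [445.  341.1  44.3] rot [-179.54   12.63    4.44] F [ 0.4  0.  -0.2] w 13.5 q6 114.0
shift cm [ 0.11 -0.05  0.42]
turn 0.04
S,L (np.float64(469.9), np.float64(306.0))
```

```bash
python3 -m jog '[[[0.1,0,0.3],0,0],[[0,0,0],0,0],[[0,0,0],0,0.3],[[0,0,0],0,0.3],[[0,0,0],0,0.3],[[-0.25,0,-1],0,0.3],[[-0.7,0,-3],0,0.3],[[-1.1,0,-5],0,0.3],[[-1.1,0,-5],0,0.3],[[0,0,0],0,0.3]]';python3 go.py 624 138.9 150 4.4;python3 -c "
from h import *
import pickle
T=pickle.load(open('top0.pkl','rb'));print('bottle',ray(T,215,117,110))"
```

```text
time_s: 47.22
ee_pos: [446.0, 340.5, 192.6]
ee_rot: [-179.4, 12.4, 4.5]
force: [0.7, -0.8, -0.0]
gripper_width: 27.2
t 47.23 pos [446.  340.5 192.6] rot [-179.42   12.41    4.45] F [ 0.7 -0.8 -0. ] w 27.2 q6 116.0
shift cm [16.72 21.48  0.46]
turn 0.05
S,L (np.float64(470.8), np.float64(305.3))
bottle [730.7 271.8 110. ]
```

```bash
python3 -m jog '[[[3.3,4.2,0],0,0.4],[[3.3,4.2,0],0,0.4],[[3.3,4.2,0],0,0.4],[[3.3,4.2,0],0,0.4],[[3.2,4.1,0],0,0.4],[[0,0,0],0,0.4],[[0,0,0],0,0.4]]';python3 go.py 624 138.9 107 4.4
```

```text
time_s: 48.1
ee_pos: [623.6, 139.4, 150.9]
ee_rot: [-179.4, 12.7, 4.6]
force: [-0.3, 0.3, 0.1]
gripper_width: 36.5
t 48.1 pos [623.6 139.4 150.9] rot [-179.36   12.74    4.61] F [-0.3  0.3  0.1] w 36.5 q6 96.0
shift cm [1.   0.1  4.28]
turn 0.21
S,L (np.float64(632.5), np.float64(91.1))
```

```bash
python3 -m jog '[[[0.3,0.1,1.4],0.2,0.4],[[0.3,0,1.4],0,0.4],[[0.3,0,1],0,0.4],[[0,0,0],0,0.4],[[0,0,0],0,0.4]]' 30;python3 go.py 624 138.9 85.5 4.4
```

```text
time_s: 48.72
ee_pos: [621.3, 142.0, 108.8]
ee_rot: [-179.4, 12.9, 4.7]
force: [-0.5, -0.1, 0.1]
gripper_width: 36.1
t 48.73 pos [621.3 142.  108.8] rot [-179.39   12.89    4.66] F [-0.5 -0.1  0.1] w 36.1 q6 96.0
shift cm [0.76 0.35 2.22]
turn 0.26
S,L (np.float64(630.4), np.float64(93.9))
```

```bash
python3 -m jog '[[[0.2,0.3,0.2],0.3,0.4],[[0,0,0],0,0.4],[[0.3,0,1.1],0,0.4],[[0.2,0,0.6],0,0.4],[[0,0,0],0,0.4]]' 30;python3 go.py 624 138.9 85.5 4.4
```

```text
time_s: 49.35
ee_pos: [624.8, 139.1, 88.1]
ee_rot: [-179.5, 12.8, 4.3]
force: [-0.9, -0.2, -0.4]
gripper_width: 36.4
t 49.35 pos [624.8 139.1  88.1] rot [-179.45   12.8     4.32] F [-0.9 -0.2 -0.4] w 36.4 q6 96.0
shift cm [-0.03  0.02  0.27]
turn -0.08
S,L (np.float64(633.7), np.float64(90.8))
```

```bash
python3 -m jog '[[[-0.05,0,0.17],0,0.4],[[0,0,0],0,0],[[0,0,0],0,0],[[0,0,0],0,0],[[0,0,0],0,0],[[0,0,0],0,0]]' 30;python3 go.py;python3 -m jog '[[[-0.14,0,-0.6],0,0],[[-0.14,0,-0.6],0,0]]';python3 go.py;python3 -m jog '[[[-0.25,0,-1.2],0,0],[[-0.25,0,-1.2],0,0],[[-0.6,0,-3],0,0],[[-0.6,0,-3],0,0],[[0,0,0],0,0]]';python3 go.py 530 384 180 4.4;python3 tray.py
```

```text
time_s: 50.1
ee_pos: [624.1, 138.9, 86.8]
ee_rot: [-179.5, 12.8, 4.3]
force: [0.1, -0.2, -0.6]
gripper_width: 13.6
t 50.1 pos [624.1 138.9  86.8] rot [-179.48   12.77    4.32] F [ 0.1 -0.2 -0.6] w 13.6 q6 96.0
S,L (np.float64(632.9), np.float64(90.6))
time_s: 50.35
ee_pos: [624.0, 138.8, 99.3]
ee_rot: [-179.5, 12.8, 4.3]
force: [0.3, 0.5, -0.5]
gripper_width: 13.9
t 50.35 pos [624.  138.8  99.3] rot [-179.47   12.79    4.31] F [ 0.3  0.5 -0.5] w 13.9 q6 96.0
S,L (np.float64(632.8), np.float64(90.5))
time_s: 50.98
ee_pos: [626.6, 138.4, 191.7]
ee_rot: [-179.4, 12.6, 4.3]
force: [0.3, 0.9, -0.4]
gripper_width: 13.3
t 50.98 pos [626.6 138.4 191.7] rot [-179.43   12.59    4.33] F [ 0.3  0.9 -0.4] w 13.3 q6 96.0
shift cm [ -7.34 -25.19   3.08]
turn -0.07
S,L (np.float64(635.4), np.float64(90.0))
(array([ 144,  178,   70,   90, 5230], dtype=int32), array([178.32409178, 222.28126195])) (array([ 144,  181,   45,   87, 2586], dtype=int32), array([163.79698376, 221.85846868]))
[504.  390.7  10. ] [505.7 425.9  10. ]
```

```bash
python3 -m jog '[[[-1.4,-5,0.5],0,0],[[-1.4,-5,0.5],0,0],[[-1.4,-5,0.5],0,0],[[-1.4,-5,0.5],0,0],[[-1.4,-4.9,0.5],0,0],[[0,0,0],0,0],[[0,0,0],0,0]]';python3 go.py 530 384 80 4.4
```

```text
time_s: 51.9
ee_pos: [527.4, 385.0, 171.2]
ee_rot: [-179.9, 13.7, 4.1]
force: [0.6, 0.4, -0.4]
gripper_width: 13.8
t 51.9 pos [527.4 385.  171.2] rot [-179.94   13.73    4.06] F [ 0.6  0.4 -0.4] w 13.8 q6 117.0
shift cm [2.41 0.13 8.8 ]
turn -0.34
S,L (np.float64(555.4), np.float64(343.4))
```

```bash
python3 -m jog '[[[0.7,0,2.7],0,0],[[0.7,0,2.7],0,0],[[0.6,0,2],0,0],[[0,0,0],0,0],[[0,0,0],0,0]]';python3 go.py 530 384 60 4.4
```

```text
time_s: 52.52
ee_pos: [532.0, 378.6, 91.5]
ee_rot: [179.9, 13.8, 3.6]
force: [-0.3, -0.6, -0.5]
gripper_width: 13.6
t 52.52 pos [532.  378.6  91.5] rot [179.91  13.81   3.58] F [-0.3 -0.6 -0.5] w 13.6 q6 115.0
shift cm [ 0.6  -0.55  3.1 ]
turn -0.82
S,L (np.float64(559.4), np.float64(336.7))
```

```bash
python3 -m jog '[[[0.1,-0.4,1.2],-0.7,0],[[0.3,0,1.3],0,0],[[0.3,0,1.2],0,0],[[0.1,0,0.6],0,0],[[0,0,0],0,0]]';python3 go.py 530 384 40 4.4
```

```text
time_s: 53.15
ee_pos: [529.7, 382.8, 46.2]
ee_rot: [-179.8, 13.7, 4.3]
force: [0.2, 0.7, -0.5]
gripper_width: 13.6
t 53.15 pos [529.7 382.8  46.2] rot [-179.85   13.69    4.35] F [ 0.2  0.7 -0.5] w 13.6 q6 114.0
shift cm [ 0.19 -0.11  0.6 ]
turn -0.05
S,L (np.float64(557.5), np.float64(341.1))
```

Release, rise and swing the arm clear (back to the left), then take the final pictures.

```bash
python3 -m jog '[[[0.1,0,0.4],0,0],[[0,0,0],0,0],[[0,0,0],0,0.3],[[0,0,0],0,0.3],[[0,0,0],0,0.3],[[-0.25,0,-1],0,0.3],[[-0.7,0,-3],0,0.3],[[-1.2,0,-5],0,0.3],[[-1.2,0,-5],0,0.3],[[-1.2,0,-5],0,0.3]]';python3 -m jog '[[[-5,0,-1.5],0,0.3],[[-5,0,-1.5],0,0.3],[[-5,0,-1],0,0.3],[[-5,0,-1],0,0.3],[[0,0,0],0,0.3],[[0,0,0],0,0.3]]';python3 go.py; python3 - <<'E'
from h import *
t=grab('top','tf.png')['color'];s=grab('side','sf.png')['color']
a=t[90:290,130:520];b=s[110:350,130:500]
a=cv2.resize(a,(780,400),interpolation=2)
w=s[250:350,265:395];w=cv2.resize(w,(260,200),interpolation=2);iso=cv2.resize(t[145:220,430:510],(213,200),interpolation=2);tr=cv2.resize(s[115:195,155:265],(275,200),interpolation=2)
bot=np.zeros((200,780,3),np.uint8);bot[:,:260]=w;bot[:,265:478]=iso;bot[:,483:758]=tr
cv2.imwrite('pics/final.png',np.vstack([a,bot])[:,:,::-1])
E
```

```text
time_s: 54.4
ee_pos: [529.4, 381.7, 242.5]
ee_rot: [-180.0, 14.0, 4.3]
force: [1.2, -0.0, -0.2]
gripper_width: 27.7
time_s: 55.15
ee_pos: [343.7, 367.6, 351.2]
ee_rot: [-179.3, 13.0, 4.4]
force: [-1.1, 0.7, -0.5]
gripper_width: 27.4
t 55.15 pos [343.7 367.6 351.2] rot [-179.35   13.03    4.41] F [-1.1  0.7 -0.5] w 27.4 q6 126.0
S,L (np.float64(370.9), np.float64(340.2))
```

View pics/final.png

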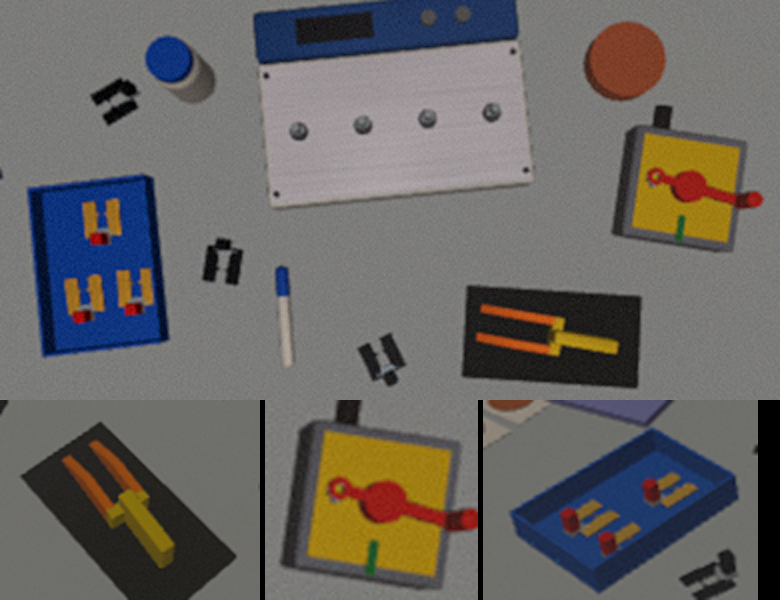

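All three clips lie in the tray, all four rods are bare, the wedge is flat on its mat and the handle is lined up. Handing in.

```bash
python3 -c "
from workcell import job_done;print(job_done())"
```

```text
the job is handed in; nothing more can be done
None
```

The job is done and handed in at about 55 s of the 210 s. No verdict was reported.

- **Isolator:** I turned the red handle to off first. A close wrist picture put the centre of the padlock hole in the handle within about 1 mm of the one in the hasp. The final picture shows it still lined up.
- **Clips:** Three were present, at seats 1, 2 and 3; seat 0 was empty. I pushed the wedge under each one along the shaker's top and lifted each clip off by its tab. The wrist force rose to about 22 N while pushing the wedge under clip2. Lifting the tabs off met almost no force. All three lie in the blue tray and all four rods are bare.
- **Wedge and the rest:** The wedge lies flat on its mat at about its starting pose. The jar, dishes, marker, black look-alikes and tray look unmoved in the final pictures.

**Checks that disagreed or fell short:**
- **Tilt:** Pushing the wedge tilted the tool, and it had reached about 14° by the end. I set the wedge down a little skewed because of this, with a brief push of about 38 N on the mat, and it settled flat when released.
- **Clip height:** I measured the freed clips' tabs only about 4 mm up, not 10 mm, because the clips were leaning back. I judged them free from that lean, and the lifts bore it out.
- **Clip3:** In the picture taken with the wedge in, clip3's jaws looked slightly wider apart than clip2's. It also came off without resistance.

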